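Hang the rinsing baskets nested on their hook

TASK

Put the three steel rinsing baskets away on the hook of the stand by their wire handles: the largest first, pushed back close to the upright, then the middle one in front of it with its cup inside the large cup, then the small one with its cup inside the middle one. Leave them hanging still and let go of. Do not tip a basket over, and leave the brush jar, the solvent tin and the white jar where they stand.

Things in the scene. Friction and masses are not known exactly. Their poses are not given: they have to be found in the camera images.
- basket_large: The large of three rinsing baskets: loose, bare steel, upright; a round perforated cup 104 mm across at the rim, 87 mm at the base, 62 mm high, wall 2.5 mm, about 200 g (up to 30% off), with a tall wire-loop handle at its back and a wire lug in front. Origin: at base level midway between the handle wires; z up, x from the cup to the handle, y along the handle's width. Cup axis at x = -55 mm.
- basket_large_top (a point): Middle of the top bend of the handle, on the wire's centre line, 186 mm above the base. The handle is an upright loop of 6 mm round wire in the plane x = 0 from the rim up (its feet bent in to the wall), 36 mm wide outside, 24 mm clear inside, round (180 degree bend) at the top. Axes as the basket's.
- basket_large_lug (a point): Middle of the lug, a flat wire loop at the rim opposite the handle, 32 mm wide outside, 6 mm thick, sticking out 27 mm towards -x; 119 mm from the handle plane, 61 mm above the base. It can be pinched across its width.
- basket_large_base (a point): Centre of the underside of the cup's base. Axes as the basket's.
- basket_mid: The middle of three rinsing baskets: loose, bare steel, upright; a round perforated cup 76 mm across at the rim, 64 mm at the base, 54 mm high, wall 2.5 mm, about 140 g (up to 30% off), with a tall wire-loop handle at its back and a wire lug in front. Origin: at base level midway between the handle wires; z up, x from the cup to the handle, y along the handle's width. Cup axis at x = -41 mm.
- basket_mid_top (a point): Middle of the top bend of the handle, on the wire's centre line, 156 mm above the base. The handle is an upright loop of 6 mm round wire in the plane x = 0 from the rim up (its feet bent in to the wall), 36 mm wide outside, 24 mm clear inside, round (180 degree bend) at the top. Axes as the basket's.
- basket_mid_lug (a point): Middle of the lug, a flat wire loop at the rim opposite the handle, 32 mm wide outside, 6 mm thick, sticking out 27 mm towards -x; 91 mm from the handle plane, 53 mm above the base. It can be pinched across its width.
- basket_mid_base (a point): Centre of the underside of the cup's base. Axes as the basket's.
- basket_small: The small of three rinsing baskets: loose, bare steel, upright; a round perforated cup 38 mm across at the rim, 32 mm at the base, 46 mm high, wall 2.5 mm, about 90 g (up to 30% off), with a tall wire-loop handle at its back and a wire lug in front. Origin: at base level midway between the handle wires; z up, x from the cup to the handle, y along the handle's width. Cup axis at x = -22 mm.
- basket_small_top (a point): Middle of the top bend of the handle, on the wire's centre line, 122 mm above the base. The handle is an upright loop of 6 mm round wire in the plane x = 0 from the rim up (its feet bent in to the wall), 36 mm wide outside, 24 mm clear inside, round (180 degree bend) at the top. Axes as the basket's.
- basket_small_lug (a point): Middle of the lug, a flat wire loop at the rim opposite the handle, 32 mm wide outside, 6 mm thick, sticking out 27 mm towards -x; 53 mm from the handle plane, 45 mm above the base. It can be pinched across its width.
- basket_small_base (a point): Centre of the underside of the cup's base. Axes as the basket's.
- hook_root (a point): Where the hook, a level steel rod 8 mm thick, leaves its upright: on the rod's centre line, 250 mm above the worktop. x points from the hook's free end into the upright, z up. The upright is a fixed round bar 16 mm thick, 262 mm high, its axis 8 mm behind this point, on a base plate 110 mm wide, 12 mm thick, from 45 mm in front to 105 mm behind.
- hook_tip (a point): Centre of the hook's upturned round end, 264 mm above the worktop, 119 mm in front of the root; the rod is level but for its last 11 mm.
- shelf: Fixed plywood bridge shelf: board 200 mm (x) by 320 mm (y), underside 210 and top 226 mm above the worktop, a 15 mm side panel at either end, open in front and behind; tubes and a jar on its back half up to 290 mm. Origin: on the worktop under its centre, x to the back, front edge at x = -100 mm. The large or middle basket stands under the front edge, handle inwards, lug out.
- brush_jar: Ceramic jar 72 mm across and 105 mm high, with brushes that reach 230 mm high. Loose, stays where it is. Origin: centre of its underside.
- solvent_tin: Round metal tin 60 mm across and 150 mm high, under the shelf beside the basket. Loose, stays where it is. Origin: centre of its underside.
- gesso_jar: Squat white jar with a lid, 72 mm across and 85 mm high, in front of the shelf's right end. Loose, stays where it is. Origin: centre of its underside.
Mind the look-alikes: they are no part of the job. Leave any orange look-alike of the basket_small alone. What is shaped like the basket_large but yellow is not meant.

How it is judged:
By the outcome, as a careful person would: the job done as asked, in the order asked, and still so for the second after the job is handed in, with the robot touching nothing.
It also fails if it takes over 72 s, if anything falls off the work surface, if the arm or the gripper's body presses on something with over 40 N, if the wrist force passes 120 N, or if a joint passes its speed limit or range.

ROBOT

A 6-joint arm with a two-finger parallel gripper is mounted at the origin on the work surface. World frame = base frame: x ahead of the robot, y to its left, z up, the work surface at z = 0. Lengths are in mm, angles in rad, forces in N, time in s.
With the tool pointing down it reaches from about 375 to 825 mm from the base axis. Payload 5.5 kg.
Tool frame: the origin (TCP) lies on the centre line of the jaws, within the pads' length; the fingertips stand 19 mm ahead of it and the grasp point (between the pads) is the TCP (manip.tip_extent is the distance from the TCP to the fingertips, in mm); x points along the fingers, z is the direction in which the jaws open and shut, and the axes are right-handed (so a half turn about x gives the same grasp; the last joint's range is limited). The gripper opens to 85 mm and grips with 20 to 120 N. Pads are 22 mm wide; open, the fingers measure 114 mm over their backs; the gripper's body (76 mm by 85 mm) begins 54 mm behind the grasp point. The pads swing forward as they close: fully open they stand 13 mm farther back than shut.
Start: joints at [-1.12, 0.314, -0.047, 1.21, 0, 1.571], TCP at [261.408, -540.056, 250.299] pointing down, gripper open.
Joint ranges: [-2.67, 2.67], [-0.69, 1.73], [-1.03, 1.25], [-2.08, 2.16], [-1.42, 1.45], [-3.14, 3.14]. Speed limits (rad/s): [2.39, 2.39, 3.01, 3.14, 3.14, 3.14].

INTERFACE

Orientations are given as [roll, pitch, yaw] about the fixed x, y, z axes, in that order (R = Rz(yaw) Ry(pitch) Rx(roll)).
In Python, from rig import manip gives the robot as it stands.
- The arm moves only by the shell command python3 -m handwheel 'ROWS'. ROWS is JSON, a list of rows, each a list of 3 entries, a list of its own where there are three numbers: the turn, a rotation vector about the tool's x, y, z in degrees, then the shift along the tool's x, y, z in cm, then the finger opening in cm, from 0 to 8.54. In form: [[[wx, wy, wz], [tx, ty, tz], grip], ...]. A call has 1 to 5 rows; each row is the pose to reach, as a shift and turn from the pose commanded when the call began, along the tool's axes at that moment; what a row does not reach only later rows make up. A row lasts 1/10 s, in which the tool goes at most 50 mm and 8.59 degrees, less where a joint would pass 70% of its speed; a pose out of reach is approached as far as the arm can. A call with a gripper value outside its range is refused whole. The fingers move at their own pace and stop on an object; the grip force is fixed at half the most. Time passes only in rows, so rows that repeat a pose let the fingers close. It gives the time, the measured TCP pose, the force and the opening at its end, in the units of the state.
- manip.sense(): the state, without advancing time (a new reading comes with each control period).
- manip.get_image(name): name is "scene" or "top" or "wrist"; returns a dict with "frame" (384x512x3 uint8, blue, green, red), "fx", "fy", "cx", "cy" (pixels), "camera_from_world" (4x4, takes a point from world to camera coordinates). Camera axes: x right, y down, z forward; pixel columns grow to the right and rows downward; lengths in mm; the calibration is good to about 2 mm. A picture is of the moment at which its call begins. There is no depth.
- manip.sign_off(): hands the job in, once; it reports no verdict.
The state is a dict: "time": time; "joint_positions": joint angles; "qvel": joint speeds; "joint_efforts": joint torques, N m; "ee_pos": TCP position; "tool_rot": TCP orientation; "force": force on the tool from outside, world axes, zero at the start; "ft_torque": the same for the moment, N m; "opening": finger opening in mm.
Only numpy, scipy, OpenCV 4.12 (cv2) and the standard library are available. Lean on these libraries where they do the work, as an engineer would, in place of code of your own. Each camera call takes 0.05 s, during which the arm holds its last target.

## Working session

There is one attempt and no reset: what is moved stays moved. The work goes in short steps, Python scripts to look and compute and a shell command to move; the robot and the scene stay as the last step left them, time stands still between calls to the robot, and variables do not carry over. Pictures are saved under pics/ and viewed, and the job is handed in when it is done.

```bash
ls; mkdir -p pics
python3 - <<'E'
from rig import manip
import cv2
print(manip.sense())
for n in ["scene","top","wrist"]:
    d=manip.get_image(n); cv2.imwrite(f"pics/{n}0.png",d["frame"])
    print(n,d["fx"],d["fy"],d["cx"],d["cy"],d["camera_from_world"].tolist() if hasattr(d["camera_from_world"],'tolist') else d["camera_from_world"])
E
```

```text
pics
{'time': 0.0, 'joint_positions': array([-1.11995566e+00,  3.14199943e-01, -4.80879605e-02,  1.21021434e+00,
       -7.87604014e-07,  1.57079712e+00]), 'qvel': array([ 0.00102878,  0.00028366,  0.00014463, -0.00238798,  0.00015961,
       -0.00060019]), 'joint_efforts': array([ 2.15218024e-03, -5.39586926e+01,  3.39751554e+01,  1.93298230e-02,
        5.06961405e-04,  1.00422437e-05]), 'ee_pos': array([ 261.19036936, -539.54717676,  249.44629099]), 'tool_rot': array([-3.14113017,  1.56909041,  2.02209868]), 'force': array([-0.49777023, -0.56602724, -0.37003426]), 'ft_torque': array([-0.0042087 , -0.04158485,  0.01742264]), 'opening': 85.43580663965375}
scene 451.5606339128567 451.5606339128567 256.100628799228 189.74297039371078 [[0.920696054788176, -0.39024394397499756, -0.005332812421892484, -469.21207587761705], [-0.2822668023894689, -0.6563867049984721, -0.6996298634064109, 295.10858671258023], [0.2695259300444257, 0.6456517309603435, -0.7144855599251808, 1369.2221052453162], [0.0, 0.0, 0.0, 1.0]]
top 403.8081290109331 403.8081290109331 260.3505508129239 190.69801877078137 [[-0.02581462062159491, -0.9996628863117836, 0.0027783255671489726, 53.44453491313985], [-0.9963650755680958, 0.02550356572605996, -0.08127856004777105, 534.2873702913062], [0.08118030272391026, -0.004866401755967854, -0.9966875521363774, 1236.5081648810824], [0.0, 0.0, 0.0, 1.0]]
wrist 290.2830499435378 290.2830499435378 255.0464697473783 194.0647938897429 [[0.4355563742968026, -0.9001590166501778, -0.002095125964784121, -597.4127653738258], [-0.8510625155249336, -0.41255620092946405, 0.3247922039443365, -41.81797419122677], [-0.2932289881266781, -0.13968223157593213, -0.9457830801532516, 381.21835237064784], [0.0, 0.0, 0.0, 1.0]]
```

View pics/scene0.png

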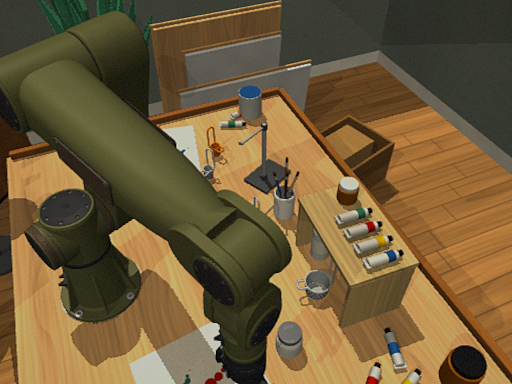

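View pics/top0.png

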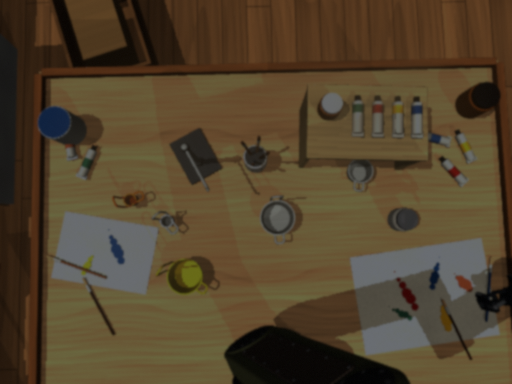

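View pics/wrist0.png

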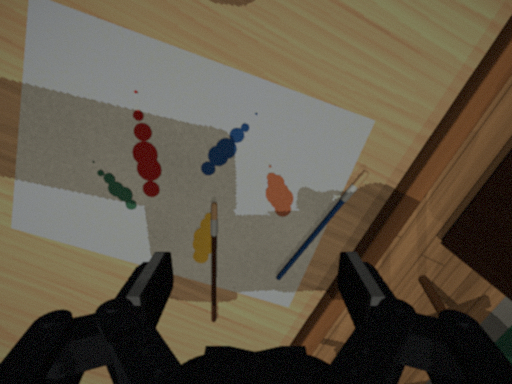

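Run:
```python
import cv2
t=cv2.imread("pics/top0.png"); s=cv2.imread("pics/scene0.png")
def g(im): return cv2.convertScaleAbs(im,alpha=1.6,beta=10)
cv2.imwrite("pics/t_a.png",cv2.resize(g(t[120:245,145:305]),None,fx=5,fy=4.8 if 0 else 5,interpolation=cv2.INTER_CUBIC)[:600])
cv2.imwrite("pics/t_b.png",cv2.resize(g(t[80:210,300:440]),None,fx=4.5,fy=4.5,interpolation=cv2.INTER_CUBIC))
cv2.imwrite("pics/s_a.png",cv2.resize(s[110:230,180:320],None,fx=5,fy=5,interpolation=cv2.INTER_CUBIC))
cv2.imwrite("pics/s_b.png",cv2.resize(s[200:370,260:420],None,fx=3.5,fy=3.5,interpolation=cv2.INTER_CUBIC))
```

```text
(no output)
```

View pics/t_a.png

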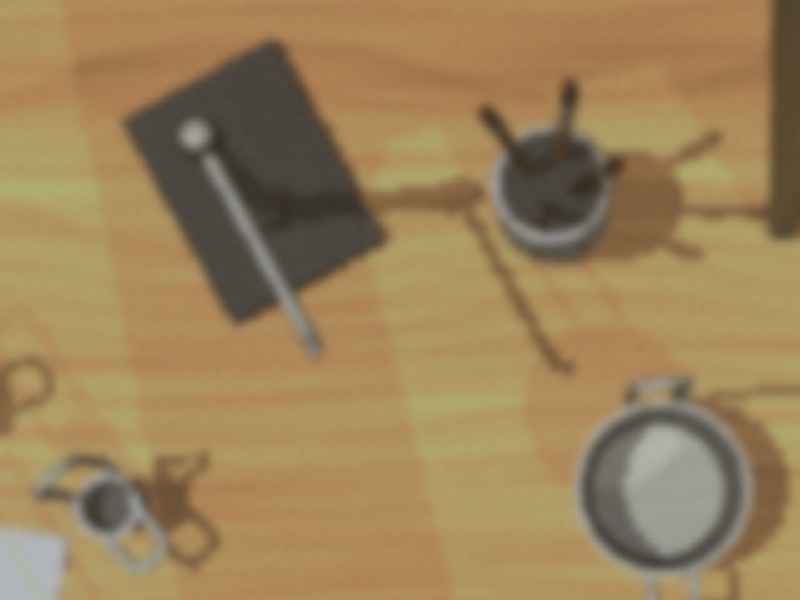

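View pics/t_b.png

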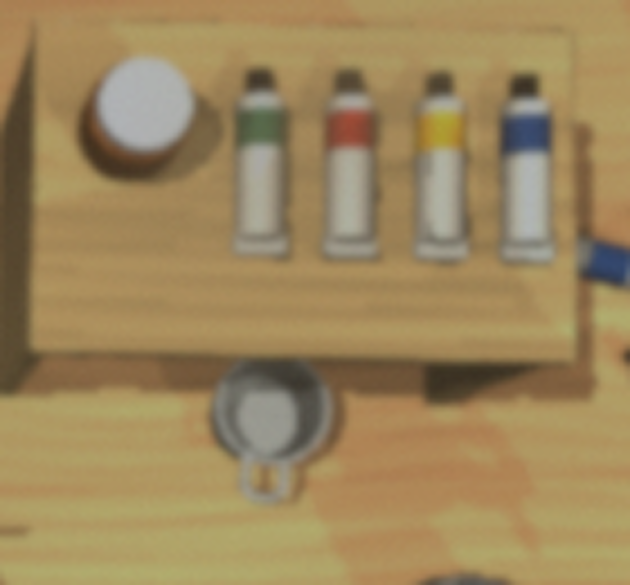

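View pics/s_a.png

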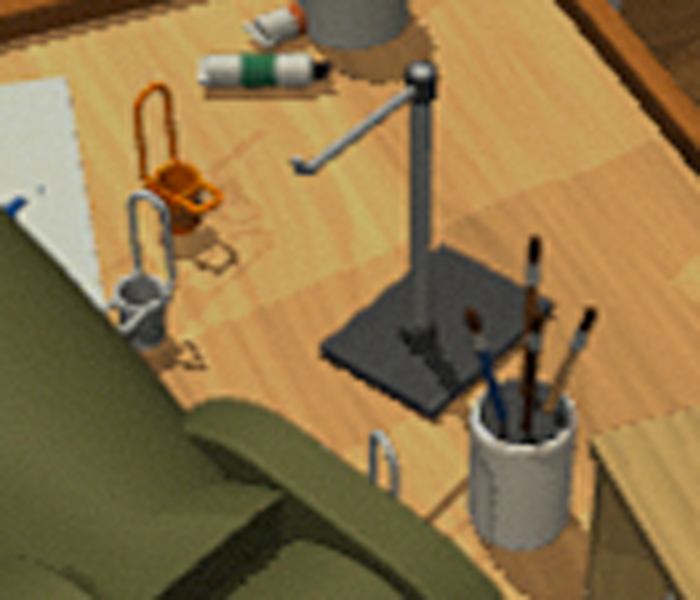

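View pics/s_b.png

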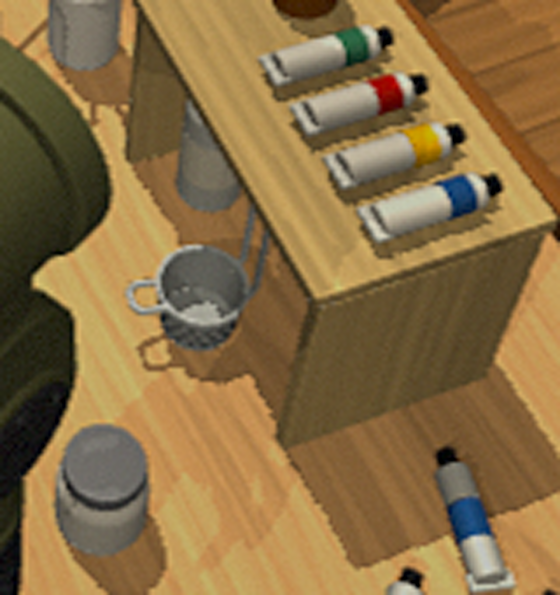

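```bash
cat > h.py <<'E'
import numpy as np, cv2
from rig import manip
import json
from scipy.spatial.transform import Rotation as R
def cam(name):
    d=manip.get_image(name); return d
def ray(d,u,v,z):
    M=np.array(d["camera_from_world"]);Rm=M[:3,:3];t=M[:3,3]
    c=-Rm.T@t; w=Rm.T@np.array([(u-d["cx"])/d["fx"],(v-d["cy"])/d["fy"],1])
    return c+w*(z-c[2])/w[2]
def proj(d,P):
    M=np.array(d["camera_from_world"]);P=np.atleast_2d(P)
    q=P@M[:3,:3].T+M[:3,3]
    return np.c_[q[:,0]/q[:,2]*d["fx"]+d["cx"],q[:,1]/q[:,2]*d["fy"]+d["cy"]]
def Rt(s=None):
    s=s or manip.sense(); return R.from_euler('xyz',s["tool_rot"]).as_matrix()
TOP=dict(fx=403.8081290109331,fy=403.8081290109331,cx=260.3505508129239,cy=190.69801877078137,camera_from_world=[[-0.02581462062159491,-0.9996628863117836,0.0027783255671489726,53.44453491313985],[-0.9963650755680958,0.02550356572605996,-0.08127856004777105,534.2873702913062],[0.08118030272391026,-0.004866401755967854,-0.9966875521363774,1236.5081648810824],[0,0,0,1]])
SC=dict(fx=451.5606339128567,fy=451.5606339128567,cx=256.100628799228,cy=189.74297039371078,camera_from_world=[[0.920696054788176,-0.39024394397499756,-0.005332812421892484,-469.21207587761705],[-0.2822668023894689,-0.6563867049984721,-0.6996298634064109,295.10858671258023],[0.2695259300444257,0.6456517309603435,-0.7144855599251808,1369.2221052453162],[0,0,0,1]])
E
python3 - <<'E'
from h import *
def T(n,x,y,z,a=(145,120),k=5):
    # resized pixel centers
    u=(x+.5)/k-.5+a[0]; v=(y+.5)/k-.5+a[1]
    print(n,ray(TOP,u,v,z)[:2].round(1))
T("L cup",663,488,62);T("L top",660,384,186);T("L lug",672,585,61)
T("hook top of upright",196,135,262);T("hook tip",315,350,264);T("hook root",205,150,250)
T("S cup",108,503,46);T("S lug",145,548,45);T("S handle top",75,470,122)
for c in [(275,40),(385,240),(238,323),(123,122)]: T("plate",*c,12)
b=(300,80)
T("M cup",274,410,54,b,4.5);T("M lug",268,483,53,b,4.5)
for c in [(33,350),(577,360)]: T("shelf front",*c,226,b,4.5)
for c in [(35,25),(573,35)]: T("shelf back",*c,226,b,4.5)
T("brush",555,190,105)
# scene
def S(n,x,y,z,a,k): print(n,ray(SC,(x+.5)/k-.5+a[0],(y+.5)/k-.5+a[1],z)[:2].round(1))
S("hook tip sc",300,165,264,(180,110),5)
S("upr sc",422,68,262,(180,110),5)
S("S htop",150,197,122,(180,110),5)
S("L htop",383,437,186,(180,110),5)
S("M rim",203,285,54,(260,200),3.5)
S("M lug",148,296,53,(260,200),3.5)
S("tin base",210,195,0,(260,200),3.5)
S("gesso top",103,455,85,(260,200),3.5)
E
```

```text
L cup [451.2  -8.6]
L top [505.5  -3. ]
L lug [393.2 -12.3]
hook top of upright [633.2 232.3]
hook tip [521.9 173.3]
hook root [627.7 230. ]
S cup [451.  327.8]
S lug [423.2 305.8]
S handle top [469.2 329.1]
plate [742.4 227.5]
plate [612.5 159.9]
plate [562.2 253.2]
plate [692.  324.5]
M cup [ 586.1 -267.1]
M lug [ 536.7 -261. ]
shelf front [603.5 -83.9]
shelf front [ 589.5 -401.4]
shelf back [797.8 -91.9]
shelf back [ 783.8 -410.6]
brush [626.3  51.5]
hook tip sc [526.2 169.7]
upr sc [638.7 233.5]
S htop [472.4 340.4]
L htop [510.3  -1.7]
M rim [ 591.3 -268. ]
M lug [ 544.7 -259. ]
tin base [ 664.5 -156.5]
gesso top [ 439.9 -386.1]
```

```bash
cat >> h.py <<'E'
def plan(x,y,z,psi,pitch=0):
    """delta to TCP at x,y,z, tool down, tool z along +-(−sin,cos) psi(deg)"""
    s=manip.sense(); R0=Rt(s); p=s["ee_pos"]
    best=None
    for sg in (1,-1):
        a=np.radians(psi); zt=sg*np.array([-np.sin(a),np.cos(a),0]); xt=np.array([0,0,-1.]); yt=np.cross(zt,xt)
        R1=np.c_[xt,yt,zt]
        rv=R.from_matrix(R0.T@R1).as_rotvec(degrees=True)
        if best is None or np.linalg.norm(rv)<np.linalg.norm(best): best=rv
    d=R0.T@(np.array([x,y,z])-p)/10
    print("t",round(s["time"],2),"pos",p.round(1),"rot",best.round(1),"shift cm",d.round(2),"rows",max(np.linalg.norm(best)/8.59,np.linalg.norm(d)/5).round(1),"j6",s["joint_positions"][5].round(2),"F",s["force"].round(1),"op",round(s["opening"],1))
E
python3 -c "
from h import *
print(Rt().round(3)); plan(506,-4,290,4.7)"
```

```text
[[-0.001  0.9    0.436]
 [ 0.001  0.436 -0.9  ]
 [-1.     0.    -0.001]]
t 0.15 pos [ 261.3 -539.7  249.6] rot [21.1 -0.1  0. ] shift cm [ -3.99  45.37 -37.56] rows 11.8 j6 1.57 F [ 0.2  0.5 -0.1] op 85.4
```

```bash
python3 -m handwheel '[[[0,0,0],[-4,20,-16.5],6],[[0,0,0],[-4,20,-16.5],6],[[0,0,0],[-4,20,-16.5],6],[[0,0,0],[-4,20,-16.5],6],[[0,0,0],[-4,20,-16.5],6]]'; python3 -m handwheel '[[[0,0,0],[0,20,-16.5],6],[[0,0,0],[0,20,-16.5],6],[[0,0,0],[0,20,-16.5],6],[[0,0,0],[0,20,-16.5],6],[[0,0,0],[0,20,-16.5],6]]';  python3 -c "
from h import *
plan(506,-4,290,4.7)"
```

```text
time: 0.65
ee_pos: [364.7, -313.7, 288.5]
tool_rot: [2.531, 1.571, 1.41]
force: [1.2, 0.3, -0.2]
opening: 60.0
time: 1.15
ee_pos: [469.0, -86.3, 288.5]
tool_rot: [0.541, 1.57, -0.579]
force: [0.9, -0.5, -0.9]
opening: 60.0
t 1.15 pos [469.  -86.3 288.5] rot [21.1  0.  -0. ] shift cm [-0.15  6.91 -5.8 ] rows 2.5 j6 2.51 F [ 0.9 -0.5 -0.9] op 60.0
```

```bash
python3 -m handwheel '[[[-42,0,0],[-0.1,6.9,-5.8],6],[[-42,0,0],[-0.1,6.9,-5.8],6],[[-42,0,0],[-0.1,6.9,-5.8],6],[[-42,0,0],[-0.1,6.9,-5.8],6],[[-42,0,0],[-0.1,6.9,-5.8],6]]' >/dev/null; for i in 1 2; do python3 -m handwheel '[[[-42,0,0],[0,0,0],6],[[-42,0,0],[0,0,0],6],[[-42,0,0],[0,0,0],6],[[-42,0,0],[0,0,0],6],[[-42,0,0],[0,0,0],6]]'>/dev/null; done; python3 -m handwheel '[[[-33,0,0],[0,0,0],6],[[-33,0,0],[0,0,0],6],[[-33,0,0],[0,0,0],6],[[-33,0,0],[0,0,0],6]]'
python3 - <<'E'
from h import *
plan(506,-4,290,4.7)
for n in ("wrist","scene"):
    d=cam(n); cv2.imwrite(f"pics/{n}1.png",d["frame"]); 
    if n=="wrist": 
        json.dump({k:(v.tolist() if hasattr(v,'tolist') else v) for k,v in d.items() if k!="frame"},open("w1.json","w"))
        c=5; 
        for hyp in [(506,-4,186),(451,-8.6,62)]: print(proj(d,hyp))
E
```

```text
time: 3.05
ee_pos: [505.3, -6.0, 289.2]
tool_rot: [1.431, 1.57, 3.092]
force: [-0.3, -0.8, -0.1]
opening: 60.4
t 3.05 pos [505.3  -6.  289.2] rot [ 0.5  0.  -0. ] shift cm [-0.08 -0.08  0.19] rows 0.1 j6 -0.1 F [-0.3 -0.8 -0.1] op 60.4
[[255.36984111 202.08262696]]
[[255.51872894 121.1545121 ]]
```

View pics/wrist1.png

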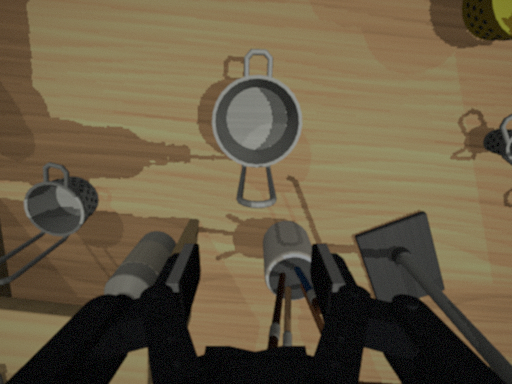

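View pics/scene1.png

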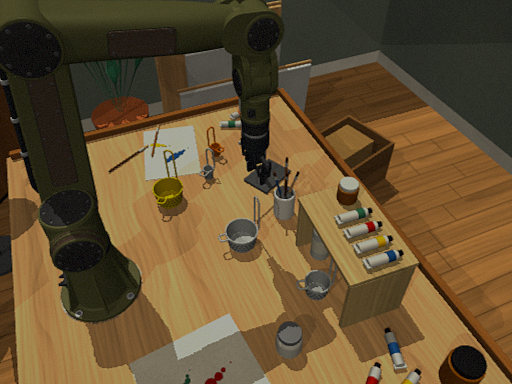

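```bash
python3 -m handwheel '[[[0,0,0],[11.9,-0.1,0.2],6],[[0,0,0],[11.9,-0.1,0.2],6],[[0,0,0],[11.9,-0.1,0.2],6],[[0,0,0],[11.9,-0.1,0.2],6],[[0,0,0],[11.9,-0.1,0.2],3]]'; python3 -m handwheel '[[[0,0,0],[0,0,0],1],[[0,0,0],[0,0,0],1],[[0,0,0],[0,0,0],1],[[0,0,0],[0,0,0],1]]'; python3 -c "
from h import *
plan(506,-4,290,4.7)"
```

```text
time: 3.65
ee_pos: [506.6, -3.9, 171.0]
tool_rot: [1.435, 1.571, 3.089]
force: [0.2, 0.9, 1.2]
opening: 46.8
time: 4.05
ee_pos: [508.3, -4.1, 172.4]
tool_rot: [-1.714, 1.566, -0.06]
force: [1.1, -1.6, 7.5]
opening: 33.7
t 4.05 pos [508.3  -4.1 172.4] rot [ 0.1 -0.   0.3] shift cm [-11.77   0.18   0.02] rows 2.4 j6 -0.09 F [ 1.1 -1.6  7.5] op 33.7
```

```bash
python3 -m handwheel '[[[0,0,0],[-3,0,0],1],[[0,0,0],[-6,0,0],1],[[0,0,0],[-9.5,0,0],1],[[0,0,0],[-13,0,0],1],[[0,0,0],[-13,0,0],1]]'
python3 - <<'E'
from h import *
plan(495,155,270,28.7)
for n in ("wrist","scene"):
    d=cam(n); cv2.imwrite(f"pics/{n}2.png",d["frame"])
E
```

```text
time: 4.55
ee_pos: [508.6, -3.9, 305.5]
tool_rot: [-1.641, 1.563, 0.014]
force: [0.6, -0.0, -2.2]
opening: 33.4
t 4.55 pos [508.6  -3.9 305.5] rot [-23.9  -0.1   0.4] shift cm [ 3.54  0.05 15.95] rows 3.3 j6 -0.09 F [ 0.6 -0.  -2.2] op 33.4
```

View pics/wrist2.png

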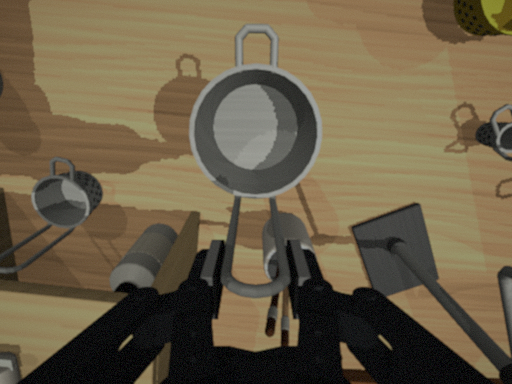

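View pics/scene2.png

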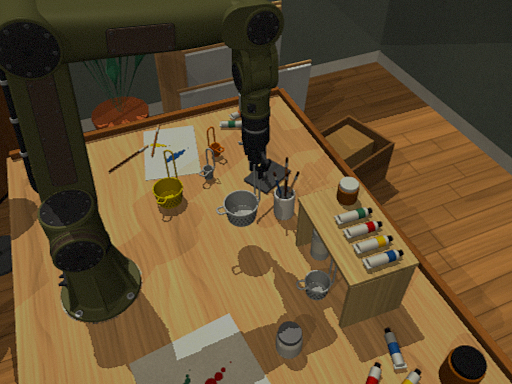

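```bash
python3 - <<'E'
from h import *
plan(488,152,275,28.7)
s=manip.sense(); d=cam("wrist"); print(proj(d,[(508.6-55,-3.9-4.5,305.5-172.4+62),(508.6,-3.9,319)]))
E
python3 -m handwheel '[[[-24,0,0],[0,0.2,15.6],1],[[-24,0,0],[0,0.2,15.6],1],[[-24,0,0],[2,0.2,15.6],1],[[-24,0,0],[3,0.2,15.6],1],[[-24,0,0],[3,0.2,15.6],1]]'
python3 - <<'E'
from h import *
plan(488,152,275,28.7)
for n in ("wrist","scene"):
    d=cam(n); cv2.imwrite(f"pics/{n}3.png",d["frame"])
    print(proj(d,[(523.5,171.5,264),(627.5,229,250)]))
plan(488,152,275,28.7)
E
```

```text
t 4.65 pos [506.7  -3.9 301. ] rot [-23.9  -0.    0.1] shift cm [ 2.6   0.56 15.69] rows 3.2 j6 -0.09 F [-0.2 -0.4 -2.4] op 33.5
[[252.84928107 135.60044684]
 [250.98181783 300.90937375]]
time: 5.2
ee_pos: [488.8, 152.1, 266.8]
tool_rot: [1.389, 1.564, -2.818]
force: [-0.4, 0.1, -1.9]
opening: 33.6
t 5.2 pos [488.8 152.1 266.8] rot [ 0.3  0.1 -0.4] shift cm [-0.82  0.08  0.04] rows 0.2 j6 -0.2 F [-0.4  0.1 -1.9] op 33.6
[[252.61945845 331.72306452]
 [253.13781397 447.65523145]]
[[238.58501342 142.47847611]
 [261.43987483 127.6709769 ]]
t 5.3 pos [490.4 150.4 269.3] rot [ 0.1 -0.  -0.2] shift cm [-0.57  0.14  0.25] rows 0.1 j6 -0.2 F [ 0.6 -0.7 -1.2] op 33.7
```

View pics/wrist3.png

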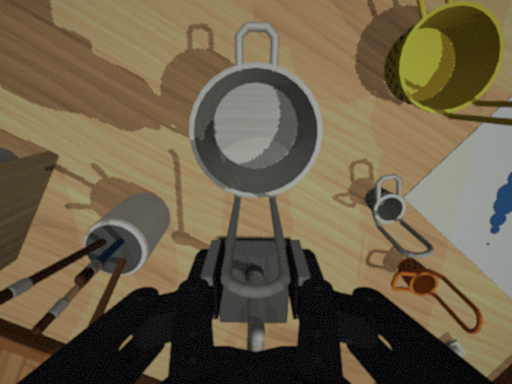

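View pics/scene3.png

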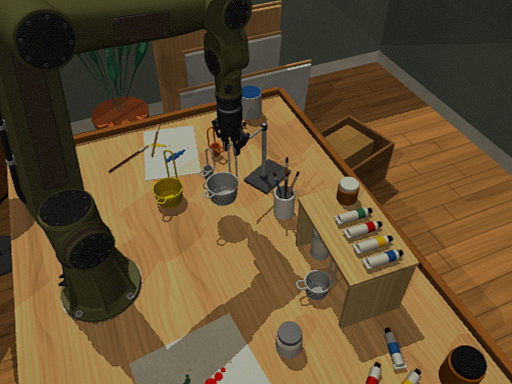

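Run:
```python
from h import *
d=cam("wrist"); s=manip.sense(); p=s["ee_pos"]; print(p, Rt(s).round(3))
cv2.imwrite("pics/wrist4.png",d["frame"])
cv2.imwrite("pics/wrist4z.png",cv2.resize(cv2.convertScaleAbs(d["frame"][180:370,170:340],alpha=2),None,fx=3.1,fy=3.1,interpolation=cv2.INTER_CUBIC))
for h in (0,4,8,13.6,18): print(h,proj(d,[p+[0,0,h]]), proj(d,[p-10*np.array([.877,.48,0])+[0,0,h]]))
u=np.array([.877,.48,0])
for dz in (-4,0,4): print(proj(d,[p-55*u+[0,0,-172.4+62+dz]]))
print(proj(d,[(523.5,171.5,264)]))
```

```text
[491.04036685 150.16912772 270.05682096] [[-0.001 -0.877 -0.481]
 [-0.001 -0.481  0.877]
 [-1.     0.001 -0.   ]]
0 [[250.85605526 273.79647139]] [[250.79066079 255.98251604]]
4 [[250.74568207 278.64637696]] [[250.67585846 260.45123142]]
8 [[250.62913878 283.76740325]] [[250.55448236 265.17583216]]
13.6 [[250.45458715 291.437372  ]] [[250.37239197 272.26375521]]
18 [[250.30713587 297.91652521]] [[250.21829087 278.2621866 ]]
[[252.52219148 132.49333606]]
[[252.48277144 133.10382882]]
[[252.44203094 133.73477158]]
[[256.84927555 327.28455974]]
```

View pics/wrist4z.png

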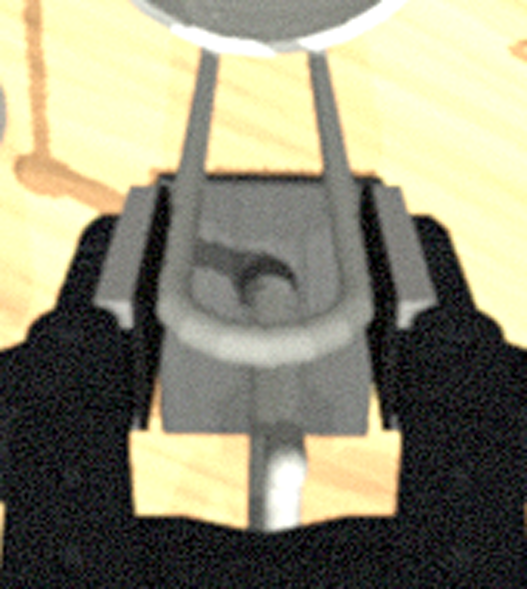

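```bash
python3 -m handwheel '[[[0,0,0],[-0.6,0,0],1],[[0,0,0],[-0.6,-3,0],1],[[0,0,0],[-0.6,-6,0],1],[[0,0,0],[-0.6,-6,0],1]]'
python3 - <<'E'
from h import *
plan(612.6,220.8,275,28.7)
for n in ("wrist","scene","top"):
    d=cam(n); f=d["frame"]
    if n=="scene": f=cv2.resize(f[70:250,170:330],None,fx=4,fy=4)[:600]
    if n=="top": f=cv2.resize(cv2.convertScaleAbs(f[120:245,145:305],alpha=1.6),None,fx=4,fy=4)
    if n=="wrist": f=cv2.convertScaleAbs(f,alpha=1.6)
    cv2.imwrite(f"pics/{n}5.png",f)
E
```

```text
time: 5.75
ee_pos: [547.3, 180.5, 277.2]
tool_rot: [-1.703, 1.567, 0.369]
force: [0.7, 0.1, -1.2]
opening: 33.7
t 5.75 pos [547.3 180.5 277.2] rot [ 0.  -0.   0.2] shift cm [ 0.24 -7.66  0.39] rows 1.5 j6 -0.18 F [ 0.7  0.1 -1.2] op 33.7
```

View pics/wrist5.png

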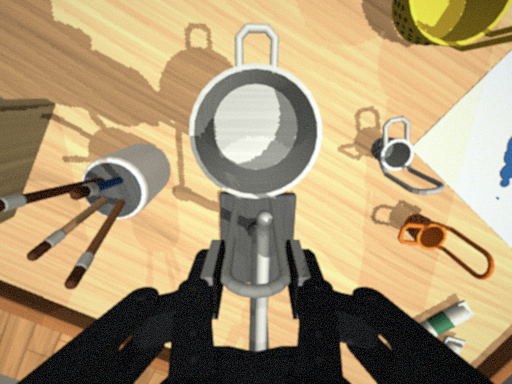

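View pics/scene5.png

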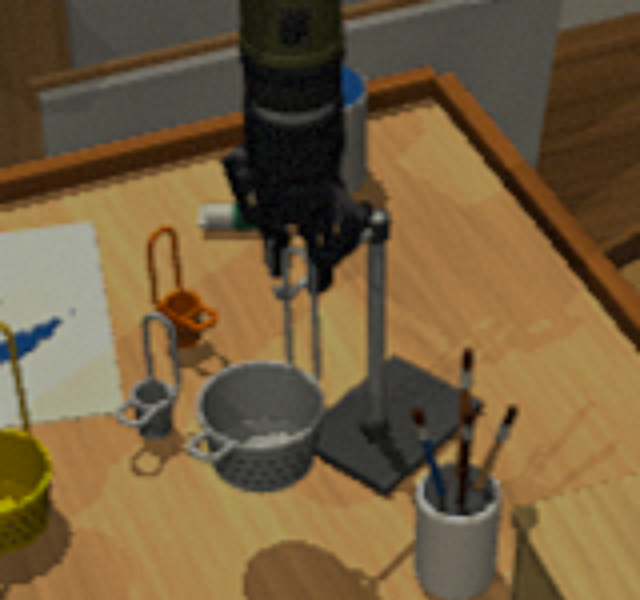

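```bash
python3 -m handwheel '[[[0,0,0],[0,-3,0.2],1],[[0,0,0],[0,-6,0.3],1],[[0,0,0],[0,-7,0.3],1],[[0,0,0],[0,-7,0.3],1]]'
python3 - <<'E'
from h import *
plan(612.6,220.8,275,28.7)
for n in ("wrist","scene"):
    d=cam(n); f=d["frame"]
    if n=="scene": f=cv2.resize(f[70:220,190:310],None,fx=4,fy=4)[:600]
    if n=="wrist": f=cv2.convertScaleAbs(f,alpha=1.6)
    cv2.imwrite(f"pics/{n}6.png",f)
E
```

```text
time: 6.3
ee_pos: [603.9, 216.4, 276.3]
tool_rot: [1.693, 1.57, -2.516]
force: [-0.2, 1.2, -1.5]
opening: 33.5
t 6.3 pos [603.9 216.4 276.3] rot [ 0.1 -0.  -0. ] shift cm [ 0.13 -0.97 -0.03] rows 0.2 j6 -0.16 F [-0.2  1.2 -1.5] op 33.5
```

View pics/wrist6.png

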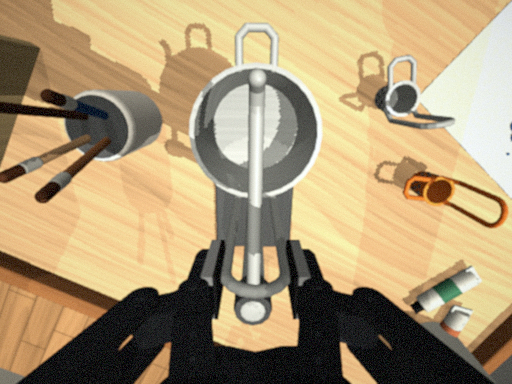

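View pics/scene6.png

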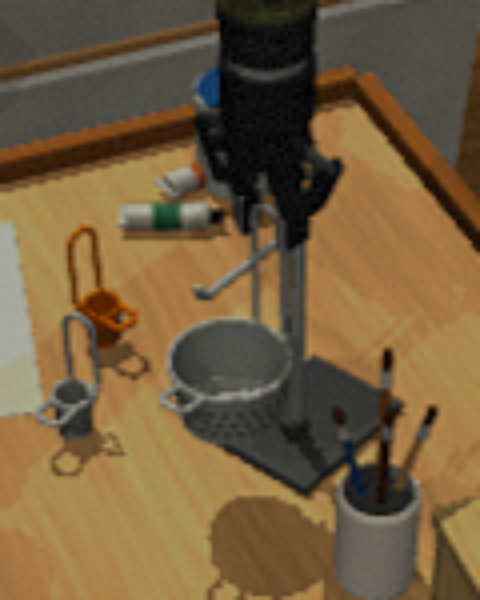

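```bash
python3 -m handwheel '[[[0,0,0],[1,0,0],1],[[0,0,0],[2,0,0],1],[[0,0,0],[2.6,0,0],1],[[0,0,0],[2.9,0,0],1],[[0,0,0],[2.9,0,0],1]]'
python3 - <<'E'
from h import *
plan(619.6,224.6,243.4,28.7)
for n in ("wrist",):
    d=cam(n); f=d["frame"]
    f=cv2.convertScaleAbs(f,alpha=1.6)
    cv2.imwrite(f"pics/{n}7.png",f)
E
```

```text
time: 6.9
ee_pos: [603.2, 216.4, 246.6]
tool_rot: [1.419, 1.569, -2.79]
force: [-0.3, 0.4, -2.3]
opening: 33.3
t 6.9 pos [603.2 216.4 246.6] rot [ 0.1  0.  -0.1] shift cm [ 0.32 -1.84 -0.08] rows 0.4 j6 -0.16 F [-0.3  0.4 -2.3] op 33.3
```

View pics/wrist7.png

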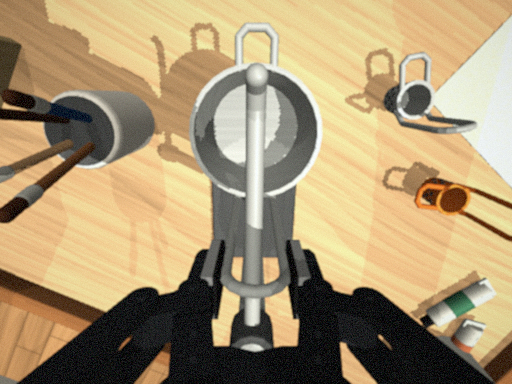

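```bash
python3 -m handwheel '[[[0,0,0],[0,-1,0],1],[[0,0,0],[0,-1.8,0],1],[[0,0,0],[0,-1.8,0],1]]'; python3 -m handwheel '[[[0,0,0],[0,-0.3,0],1],[[0,0,0],[0,-0.3,0],1]]'
python3 - <<'E'
from h import *
plan(619.6,224.6,243.4,28.7)
for n in ("wrist",):
    d=cam(n); f=d["frame"]
    f=cv2.convertScaleAbs(f,alpha=1.6)
    cv2.imwrite(f"pics/{n}8.png",f)
E
```

```text
time: 7.25
ee_pos: [620.9, 226.1, 247.5]
tool_rot: [-1.671, 1.569, 0.404]
force: [0.1, -0.1, -1.7]
opening: 33.6
time: 7.45
ee_pos: [622.4, 227.0, 247.3]
tool_rot: [0.66, 1.571, 2.734]
force: [-0.2, -0.9, -2.4]
opening: 33.4
t 7.45 pos [622.4 227.  247.3] rot [ 0.1  0.  -0. ] shift cm [ 0.39  0.36 -0.07] rows 0.1 j6 -0.15 F [-0.2 -0.9 -2.4] op 33.4
```

View pics/wrist8.png

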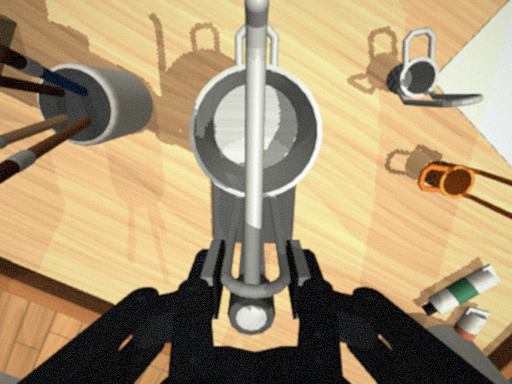

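```bash
python3 -m handwheel '[[[0,0,0],[0.4,0,0],1],[[0,0,0],[0.5,0,0],1]]'; python3 -m handwheel '[[[0,0,0],[0,0,0],5.2],[[0,0,0],[0,0,0],5.2],[[0,0,0],[0,0,0],5.2],[[0,0,0],[0,0,0],5.2]]'
python3 - <<'E'
from h import *
plan(619.6,224.6,343.4,28.7)
for n in ("wrist","scene"):
    d=cam(n); f=d["frame"]
    if n=="scene": f=cv2.resize(f[70:220,190:310],None,fx=4,fy=4)[:600]
    if n=="wrist": f=cv2.convertScaleAbs(f,alpha=1.6)
    cv2.imwrite(f"pics/{n}9.png",f)
E
```

```text
time: 7.7
ee_pos: [622.3, 226.9, 243.1]
tool_rot: [-1.657, 1.569, 0.417]
force: [-1.2, 0.6, 6.2]
opening: 33.7
time: 8.1
ee_pos: [622.0, 226.7, 242.4]
tool_rot: [1.389, 1.571, -2.821]
force: [-0.4, -0.4, -0.0]
opening: 52.1
t 8.1 pos [622.  226.7 242.4] rot [ 0.1  0.  -0. ] shift cm [-10.1    0.32  -0.07] rows 2.0 j6 -0.15 F [-0.4 -0.4 -0. ] op 52.1
```

View pics/wrist9.png

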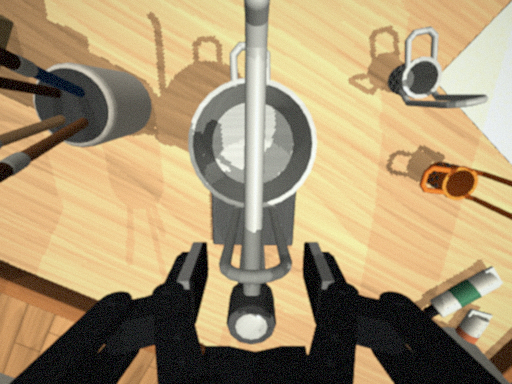

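View pics/scene9.png

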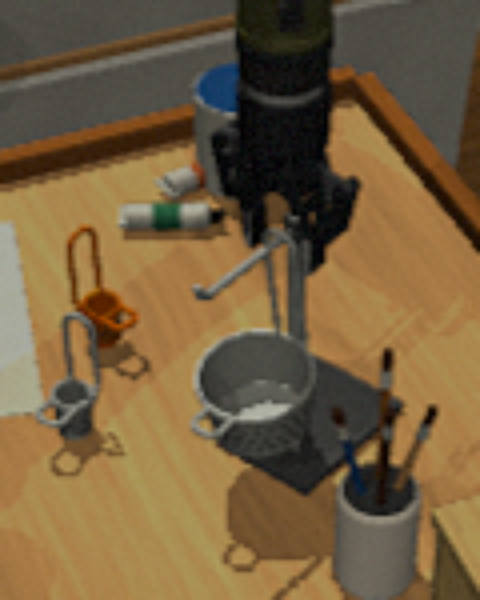

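```bash
python3 -m handwheel '[[[0,0,0],[-3,0,0],5.2],[[0,0,0],[-8,0,0],5.2],[[0,0,0],[-9,0,0],5.2],[[0,0,0],[-9,0,0],5.2]]'
python3 - <<'E'
from h import *
for n in ("wrist","scene"):
    d=cam(n); f=d["frame"]
    if n=="scene": f=cv2.resize(f[70:220,190:310],None,fx=4,fy=4)[:600]
    if n=="wrist": f=cv2.convertScaleAbs(f,alpha=1.6)
    cv2.imwrite(f"pics/{n}10.png",f)
u=np.array([.877,.48,0]); r=np.array([627.5,229,250])
d=cam("wrist")
for dd in (0,5,10,15): print(dd,proj(d,[r-dd*u+[0,0,7]]))
print(proj(d,[r+8*u+[0,0,12],r-119*u+[0,0,14]]))
plan(619,224,343,28.7)
E
```

```text
time: 8.6
ee_pos: [623.4, 227.3, 335.4]
tool_rot: [-1.727, 1.565, 0.347]
force: [0.2, -0.2, -0.3]
opening: 51.7
0 [[252.00571211 221.07880207]]
5 [[251.99786296 214.88252634]]
10 [[251.98989438 208.59197205]]
15 [[251.98180363 202.204971  ]]
[[251.95562032 233.81168411]
 [251.66147432  40.93847536]]
t 8.75 pos [621.6 226.6 330.7] rot [ 0.1  0.  -0.1] shift cm [-1.23  0.35 -0.1 ] rows 0.3 j6 -0.15 F [ 0.4 -0.4 -0.8] op 52.0
```

View pics/wrist10.png

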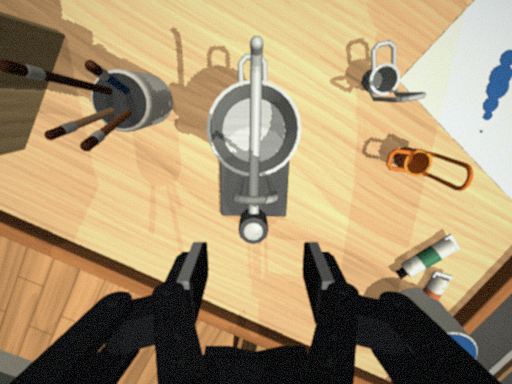

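View pics/scene10.png

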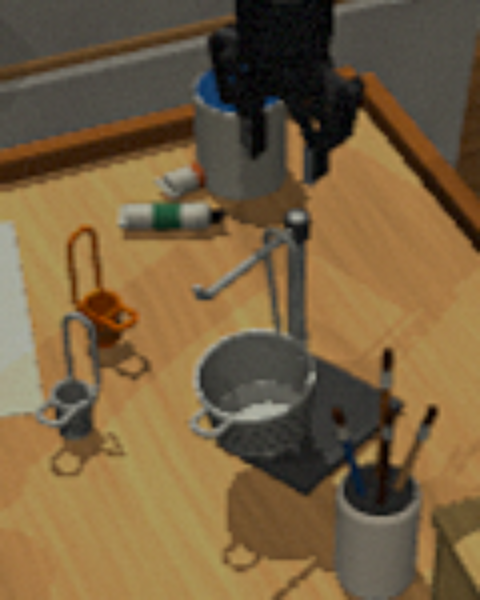

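Run:
```python
from h import *
d=cam("wrist"); f=cv2.convertScaleAbs(d["frame"],alpha=1.6)
cv2.imwrite("pics/w11.png",cv2.resize(f[70:250,200:310],None,fx=3.3,fy=3.3,interpolation=cv2.INTER_CUBIC))
d=cam("scene"); f=d["frame"]
cv2.imwrite("pics/s11.png",cv2.resize(f[115:190,230:280],None,fx=8,fy=8,interpolation=cv2.INTER_CUBIC))
```

```text
(no output)
```

View pics/w11.png

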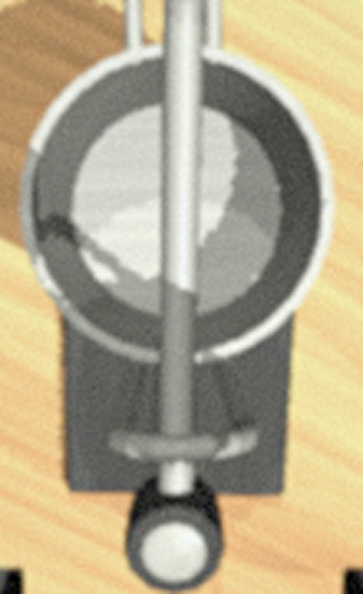

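View pics/s11.png

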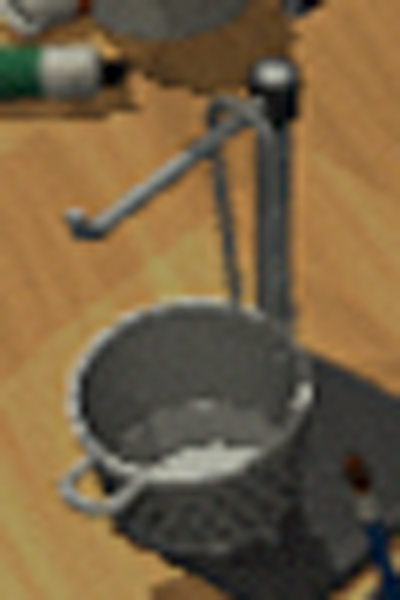

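```bash
python3 -m handwheel '[[[0,0,0],[0,3.1,0],1.7],[[0,0,0],[0,3.1,0],1.7],[[0,0,0],[0,3.1,0],1.7],[[0,0,0],[0,3.1,0],1.7]]';python3 -m handwheel '[[[0,0,0],[4,0,0],1.7],[[0,0,0],[7,0,0],1.7],[[0,0,0],[7,0,0],1.7]]'
python3 - <<'E'
from h import *
plan(619.6,224.6,343.4,28.7)
for n in ("wrist",):
    d=cam(n); f=d["frame"]
    if n=="wrist": f=cv2.convertScaleAbs(f,alpha=1.6)
    cv2.imwrite(f"pics/{n}12.png",f)
E
```

```text
time: 9.25
ee_pos: [595.3, 212.0, 332.1]
tool_rot: [-0.948, 1.571, 1.126]
force: [0.2, -0.2, -0.3]
opening: 16.9
time: 9.55
ee_pos: [593.0, 211.3, 257.7]
tool_rot: [1.403, 1.563, -2.806]
force: [-0.4, -1.2, -0.8]
opening: 16.8
t 9.55 pos [593.  211.3 257.7] rot [ 0.1  0.1 -0.4] shift cm [-8.59 -2.91 -0.11] rows 1.8 j6 -0.16 F [-0.4 -1.2 -0.8] op 16.8
```

View pics/wrist12.png

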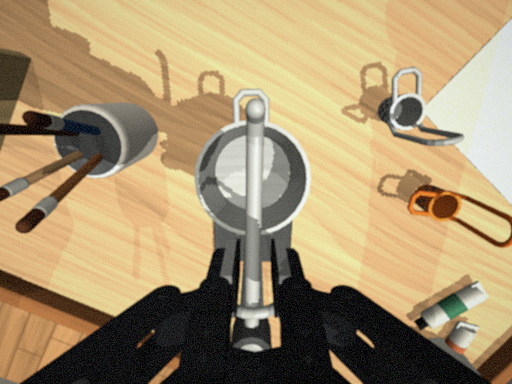

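```bash
python3 -m handwheel '[[[0,0,0],[0,-0.6,0],1.7],[[0,0,0],[0,-1.0,0],1.7],[[0,0,0],[0,-1.2,0],1.7],[[0,0,0],[0,-1.4,0],1.7],[[0,0,0],[0,-1.6,0],1.7]]';python3 -m handwheel '[[[0,0,0],[0,-0.1,0],1.7],[[0,0,0],[0,-0.2,0],1.7]]';python3 - <<'E'
from h import *
plan(619.6,224.6,343.4,28.7)
for n in ("wrist",):
    d=cam(n); f=d["frame"]
    if n=="wrist": f=cv2.convertScaleAbs(f,alpha=1.6)
    cv2.imwrite(f"pics/{n}13.png",f)
E
```

```text
time: 10.1
ee_pos: [608.9, 219.3, 263.2]
tool_rot: [2.968, 1.57, -1.242]
force: [-3.2, -2.6, 2.7]
opening: 16.9
time: 10.3
ee_pos: [610.6, 220.3, 262.7]
tool_rot: [2.313, 1.57, -1.897]
force: [-4.5, -3.0, 5.5]
opening: 17.0
t 10.3 pos [610.6 220.3 262.7] rot [ 0.1 -0.  -0. ] shift cm [-8.07 -1.   -0.06] rows 1.6 j6 -0.16 F [-4.5 -3.   5.5] op 17.0
```

View pics/wrist13.png

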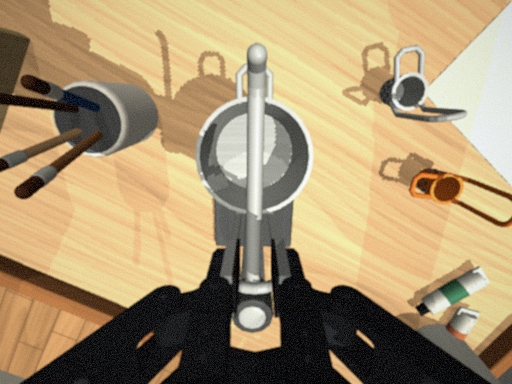

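```bash
python3 -m handwheel '[[[0,0,0],[0,0.3,0],1.7],[[0,0,0],[0,0.8,0],1.7],[[0,0,0],[0,2,0],1.7],[[0,0,0],[-6,2,0],2.5],[[0,0,0],[-7,2,0],4]]';python3 - <<'E'
from h import *
plan(540,-130,330,0)
for n in ("wrist",):
    d=cam(n); f=d["frame"]
    if n=="wrist": f=cv2.convertScaleAbs(f,alpha=1.6)
    cv2.imwrite(f"pics/{n}14.png",f)
    u=np.array([.877,.48,0]); r=np.array([627.5,229,250])
    for dd in (0,5,10,15): print(dd,proj(d,[r-dd*u+[0,0,7]]))
    print(proj(d,[r+8*u+[0,0,12],r-119*u+[0,0,14]]))
E
```

```text
time: 10.85
ee_pos: [592.3, 210.7, 334.4]
tool_rot: [-1.173, 1.57, 0.901]
force: [0.9, 1.6, 1.8]
opening: 38.3
t 10.85 pos [592.3 210.7 334.4] rot [28.8  0.   0. ] shift cm [  0.42  21.02 -27.33] rows 6.9 j6 -0.16 F [0.9 1.6 1.8] op 38.3
0 [[251.8169836  258.32861642]]
5 [[251.808763   252.77280739]]
10 [[251.80042433 247.13719793]]
15 [[251.79196501 241.4200563 ]]
[[251.7690048  270.64690081]
 [251.46927989 100.65503415]]
```

View pics/wrist14.png

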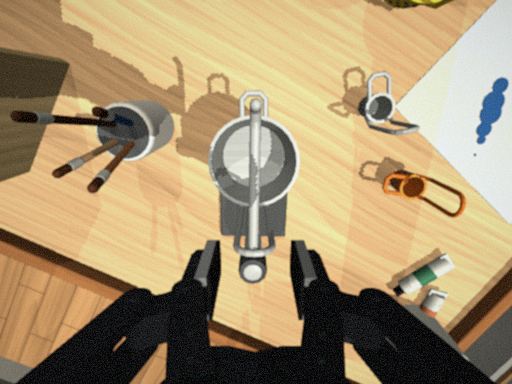

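```bash
cat >> h.py <<'E'
def plan(x,y,z,psi,tilt=0):
    s=manip.sense(); R0=Rt(s); p=s["ee_pos"]
    best=None
    for sg in (1,-1):
        a=np.radians(psi); b=np.radians(tilt); f=np.array([np.cos(a),np.sin(a),0])
        zt=sg*np.array([-np.sin(a),np.cos(a),0]); xt=np.array([0,0,-np.cos(b)])+np.sin(b)*f; yt=np.cross(zt,xt)
        R1=np.c_[xt,yt,zt]
        rv=R.from_matrix(R0.T@R1).as_rotvec(degrees=True)
        if best is None or np.linalg.norm(rv)<np.linalg.norm(best): best=rv
    d=R0.T@(np.array([x,y,z])-p)/10
    print("t",round(s["time"],2),"pos",p.round(1),"rot",best.round(1),"shift cm",d.round(2),"rows",max(np.linalg.norm(best)/8.59,np.linalg.norm(d)/5).round(1),"j6",s["joint_positions"][5].round(2),"F",s["force"].round(1),"op",round(s["opening"],1))
def snap(n,tag,crop=None,k=1,al=1.0):
    d=cam(n); f=cv2.convertScaleAbs(d["frame"],alpha=al)
    if crop: f=f[crop[1]:crop[3],crop[0]:crop[2]]
    if k!=1: f=cv2.resize(f,None,fx=k,fy=k,interpolation=cv2.INTER_CUBIC)
    cv2.imwrite(f"pics/{tag}.png",f); return d
E
python3 -c "
from h import *
plan(535,-230,330,-8)"
python3 -m handwheel '[[[0,0,0],[0,13,-19],6],[[0,0,0],[0,13,-19],6],[[0,0,0],[0,13,-19],6],[[0,0,0],[0,13,-19],6],[[0,0,0],[0,13,-19],6]]'; python3 -c "
from h import *
plan(515,-256,160,-8,20)"
```

```text
t 10.9 pos [594.1 211.4 337.9] rot [36.8  0.1  0.4] shift cm [  0.64  26.47 -35.81] rows 8.9 j6 -0.16 F [1.2 0.1 2.8] op 40.0
time: 11.4
ee_pos: [570.3, -21.2, 332.4]
tool_rot: [-2.591, 1.57, -0.519]
force: [0.0, 0.3, 0.3]
opening: 60.0
t 11.4 pos [570.3 -21.2 332.4] rot [ 36.3   6.4 -19.3] shift cm [ 17.24  16.14 -17.92] rows 5.9 j6 -0.54 F [0.  0.3 0.3] op 60.0
```

```bash
python3 -m handwheel '[[[36,6.4,-19],[3,16,-18],6],[[36,6.4,-19],[3,16,-18],6],[[36,6.4,-19],[3,16,-18],6],[[36,6.4,-19],[6,16,-18],6],[[36,6.4,-19],[9,16,-18],6]]'
python3 - <<'E'
from h import *
plan(515,-256,160,-8,20)
d=snap("wrist","w15",al=1.6)
print(proj(d,[(588,-267,54),(541,-260,53),(630,-273,156)]))
json.dump({k:(v.tolist() if hasattr(v,'tolist') else v) for k,v in d.items() if k!="frame"},open("w15.json","w"))
E
```

```text
time: 11.9
ee_pos: [521.0, -244.1, 259.0]
tool_rot: [-1.584, 1.217, -0.151]
force: [1.0, -0.7, 0.3]
opening: 60.0
t 11.9 pos [ 521.  -244.1  259. ] rot [ 0.1 -0.2  0.3] shift cm [ 9.14  3.84 -1.21] rows 2.0 j6 -0.35 F [ 1.  -0.7  0.3] op 60.0
[[243.29979857 163.85367456]
 [242.62051795 126.85901508]
 [240.66317213 254.34075161]]
```

View pics/w15.png

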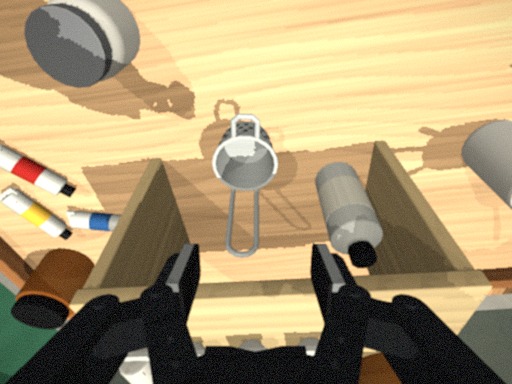

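```bash
python3 -c "
from h import *
plan(536-21,-258,117,-8,20)"
```

```text
t 11.95 pos [ 512.5 -243.7  246.4] rot [-0.3 -0.2 -0.6] shift cm [12.36  3.87 -1.36] rows 2.6 j6 -0.34 F [-5.5  0.2 -8.7] op 59.8
```

```bash
python3 -m handwheel '[[[0,0,0],[11,3.9,-1.4],5.2],[[0,0,0],[11,3.9,-1.4],5.2],[[0,0,0],[11,3.9,-1.4],5.2],[[0,0,0],[11,3.9,-1.4],5.2]]'
python3 - <<'E'
from h import *
plan(536,-259.5,59,-8,20)
d=snap("wrist","w16",al=1.6)
print(proj(d,[(588,-267,54),(541,-260,53),(630,-273,156)]))
plan(536,-259.5,59,-8,20)
E
```

```text
time: 12.35
ee_pos: [516.0, -253.5, 135.6]
tool_rot: [-1.57, 1.233, -0.132]
force: [-0.1, -0.1, 0.2]
opening: 51.8
t 12.35 pos [ 516.  -253.5  135.6] rot [ 0.4  0.1 -0.6] shift cm [ 7.91  0.59 -0.33] rows 1.6 j6 -0.37 F [-0.1 -0.1  0.2] op 51.8
[[248.80399021 247.26575935]
 [248.95444681 205.11687825]
 [246.62422022 401.77178751]]
t 12.4 pos [ 517.8 -254.2  138.3] rot [ 0.4  0.1 -0.4] shift cm [ 8.1   0.89 -0.28] rows 1.6 j6 -0.37 F [ 0.2 -0.2  0.6] op 51.9
```

View pics/w16.png

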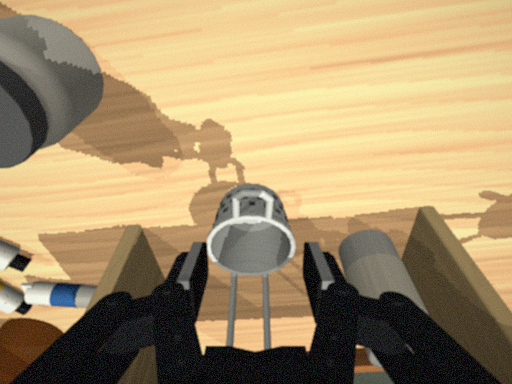

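```bash
python3 -m handwheel '[[[0,0,0],[4,0.8,-0.3],5.2],[[0,0,0],[7.9,0.8,-0.3],5.2],[[0,0,0],[7.9,0.8,-0.3],5.2],[[0,0,0],[7.9,0.8,-0.3],5.2]]'
python3 - <<'E'
from h import *
plan(536,-259.5,59,-8,20)
d=snap("wrist","w17",al=1.6)
E
```

```text
time: 12.8
ee_pos: [538.1, -260.6, 63.9]
tool_rot: [-1.579, 1.226, -0.138]
force: [0.9, 1.0, 0.2]
opening: 51.9
t 12.8 pos [ 538.1 -260.6   63.9] rot [ 0.5  0.  -0.2] shift cm [0.39 0.38 0.08] rows 0.1 j6 -0.36 F [0.9 1.  0.2] op 51.9
```

View pics/w17.png

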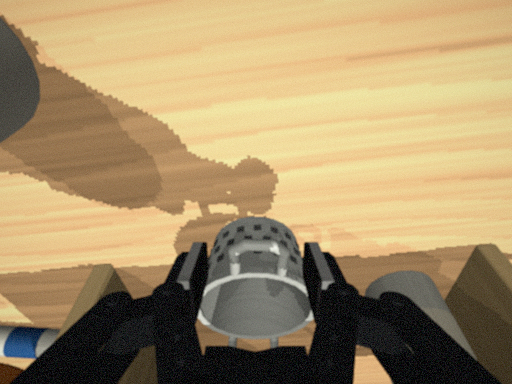

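```bash
python3 -m handwheel '[[[0,0,0],[0.5,0.6,0],5.2],[[0,0,0],[0.5,0.6,0],5.2],[[0,0,0],[0.5,0.6,0],1],[[0,0,0],[0.5,0.6,0],1],[[0,0,0],[0.5,0.6,0],1]]';python3 -m handwheel '[[[0,0,0],[0,0,0],1],[[0,0,0],[0,0,0],1]]'
python3 - <<'E'
from h import *
plan(538-118,-260+17,67,-8,20)
d=snap("wrist","w18",al=1.6)
E
```

```text
time: 13.35
ee_pos: [533.7, -260.3, 57.0]
tool_rot: [-1.579, 1.226, -0.14]
force: [-5.4, 1.7, 8.4]
opening: 29.2
time: 13.55
ee_pos: [533.6, -260.3, 57.0]
tool_rot: [-1.579, 1.226, -0.14]
force: [-5.6, 2.1, 8.2]
opening: 29.1
t 13.55 pos [ 533.6 -260.3   57. ] rot [ 0.5 -0.  -0.2] shift cm [-4.83 10.48  0.22] rows 2.3 j6 -0.37 F [-5.6  2.1  8.2] op 29.1
```

View pics/w18.png

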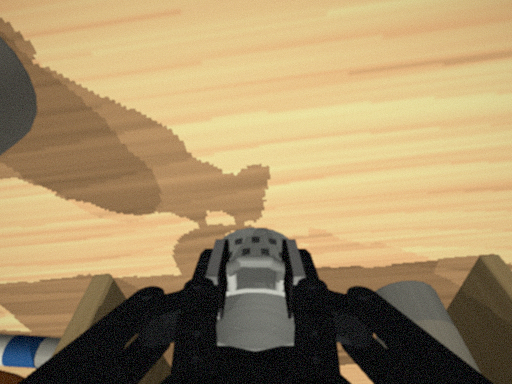

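```bash
python3 -m handwheel '[[[0,0,0],[-0.95,-0.35,0],1],[[0,0,0],[-2,2.5,0],1],[[0,0,0],[-3.3,6,0.1],1],[[0,0,0],[-5,10.5,0.2],1],[[0,0,0],[-5,10.5,0.2],1]]'
python3 - <<'E'
from h import *
plan(538-118,-260+17,57,-8,20)
d=snap("wrist","w19",al=1.6)
d=snap("scene","s19",(220,180,420,330),4)
E
```

```text
time: 14.1
ee_pos: [411.5, -239.4, 65.1]
tool_rot: [-1.568, 1.235, -0.132]
force: [0.1, 1.0, -1.7]
opening: 29.3
t 14.1 pos [ 411.5 -239.4   65.1] rot [ 0.3  0.2 -0.8] shift cm [ 1.06 -0.57 -0.24] rows 0.2 j6 -0.47 F [ 0.1  1.  -1.7] op 29.3
```

View pics/s19.png

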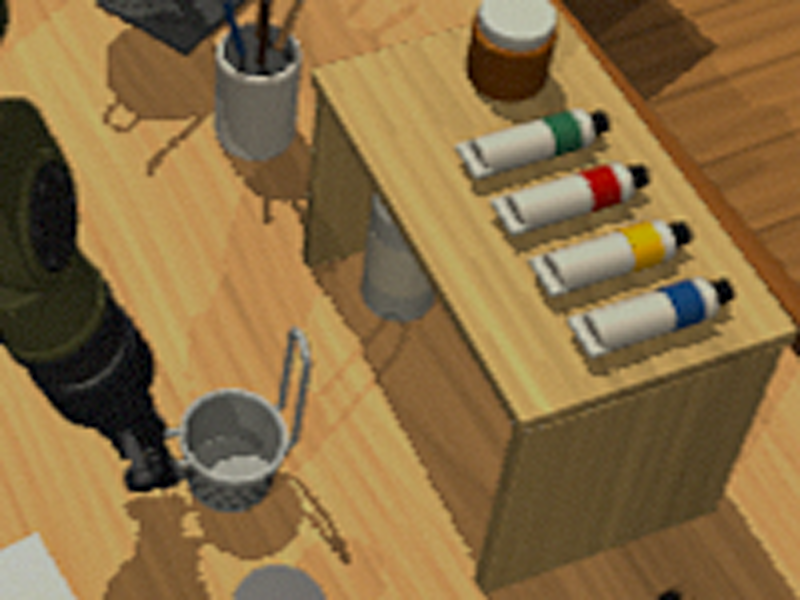

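```bash
python3 -m handwheel '[[[0,0,0],[0.4,0.15,0],1],[[0,0,0],[0.75,0.27,0],1],[[0,0,0],[0.75,0.27,0],1]]'; python3 -c "
from h import *
plan(538-118,-260+17,57,-8,20)"
```

```text
time: 14.5
ee_pos: [419.6, -243.0, 59.2]
tool_rot: [-1.578, 1.227, -0.138]
force: [0.2, 0.4, -1.5]
opening: 29.3
t 14.5 pos [ 419.6 -243.    59.2] rot [ 0.5  0.  -0.3] shift cm [0.22 0.04 0.  ] rows 0.1 j6 -0.47 F [ 0.2  0.4 -1.5] op 29.3
```

```bash
python3 -m handwheel '[[[0,0,0],[0.25,0.05,0],1],[[0,0,0],[0.25,0.05,0],1],[[0,0,0],[0.25,0.05,0],5.2],[[0,0,0],[0.25,0.05,0],5.2],[[0,0,0],[0.25,0.05,0],5.2]]';python3 -m handwheel '[[[0,0,0],[-4,0,0],5.2],[[0,0,0],[-8,0,0],5.2],[[0,0,0],[-13,0,0],5.2],[[0,0,0],[-17,0,0],5.2]]'
python3 - <<'E'
from h import *
s=manip.sense(); d=snap("wrist","w20",al=1.6)
# predicted: grasp TCP(533.6,-260.3)->(419.6,-243): shift (-114,17.3)
print(proj(d,[(588-114,-267+17.3,54),(541-114,-260+17.3,53),(629-114,-273+17.3,156)]))
plan(514,-256,250,-8,0)
snap("scene","s20",(220,180,420,330),4)
E
```

```text
time: 15.0
ee_pos: [419.6, -243.0, 57.1]
tool_rot: [-1.578, 1.226, -0.139]
force: [-0.4, -0.5, 0.3]
opening: 51.6
time: 15.4
ee_pos: [362.0, -234.8, 219.5]
tool_rot: [-1.58, 1.226, -0.141]
force: [0.8, 0.4, 0.5]
opening: 52.0
[[254.14454183 214.54909301]
 [254.76050314 181.68699452]
 [253.13654627 314.46713032]]
t 15.45 pos [ 363.2 -236.4  225.3] rot [ 0.5 -0.3 20.1] shift cm [  2.92 -15.12   0.03] rows 3.1 j6 -0.55 F [ 1.5 -1.3  4.4] op 51.9
```

View pics/w20.png

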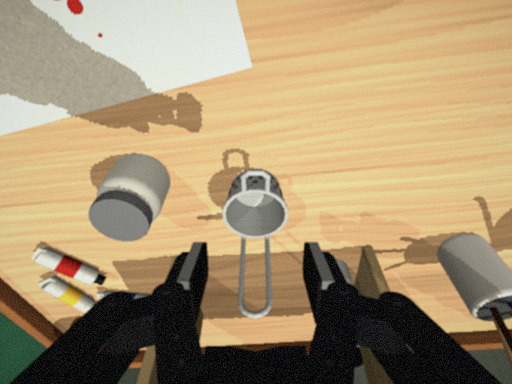

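View pics/s20.png

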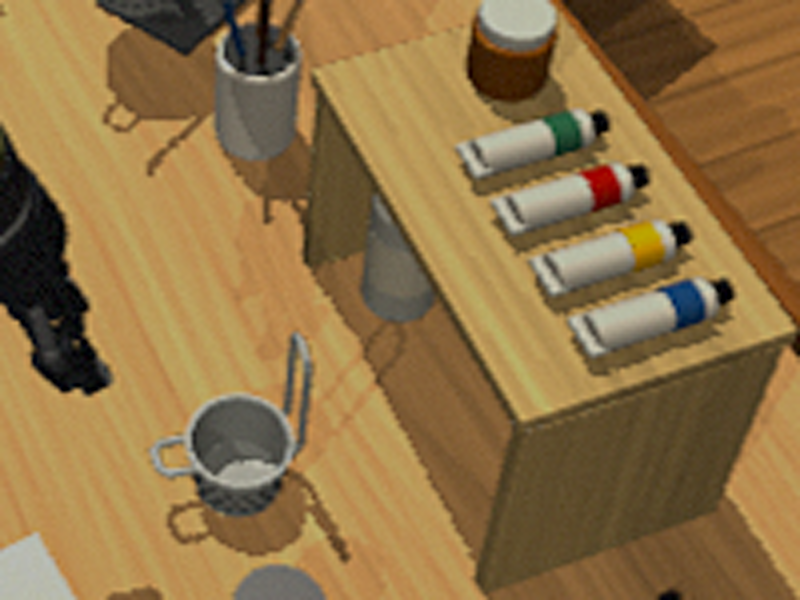

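```bash
python3 -m handwheel '[[[0,0,20],[2.9,-15,0],5.2],[[0,0,20],[2.9,-15,0],5.2],[[0,0,20],[2.9,-15,0],5.2],[[0,0,20],[2.9,-15,0],5.2],[[0,0,20],[2.9,-15,0],5.2]]'
python3 - <<'E'
from h import *
d=snap("wrist","w21",al=1.6)
print(proj(d,[(588-114,-267+17.3,54),(541-114,-260+17.3,53),(629-114,-273+17.3,156)]))
plan(514.5,-255.6,142,-8,0)
E
```

```text
time: 16.0
ee_pos: [515.0, -254.6, 237.5]
tool_rot: [1.747, 1.563, -3.095]
force: [-0.5, 0.6, -0.8]
opening: 51.8
[[253.35598716 139.19160781]
 [254.12385685  91.23560114]
 [251.75229409 212.39219791]]
t 16.05 pos [ 512.7 -254.4  238.3] rot [ 0.5 -0.1 -0.5] shift cm [ 9.63 -0.27 -0.08] rows 1.9 j6 -0.33 F [-0.   0.7  0.8] op 51.8
```

View pics/w21.png

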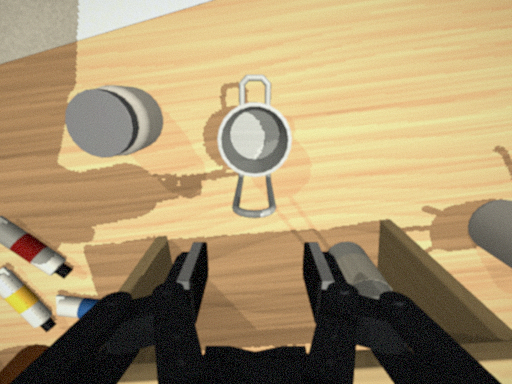

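```bash
python3 -m handwheel '[[[0,0,0],[5,0.1,-0.1],5.2],[[0,0,0],[9.6,0.1,-0.1],5.2],[[0,0,0],[9.6,0.1,-0.1],5.2],[[0,0,0],[9.6,0.1,-0.1],1],[[0,0,0],[9.6,0.1,-0.1],1]]';python3 -m handwheel '[[[0,0,0],[0,0,0],1],[[0,0,0],[0,0,0],1]]'; python3 -c "
from h import *
plan(470,-100,320,-8)"
```

```text
time: 16.55
ee_pos: [511.3, -256.6, 147.4]
tool_rot: [2.846, 1.567, -1.999]
force: [0.1, -0.1, -1.3]
opening: 33.0
time: 16.75
ee_pos: [512.6, -256.7, 147.0]
tool_rot: [-3.126, 1.567, -1.687]
force: [2.9, 0.0, 2.8]
opening: 33.1
t 16.75 pos [ 512.6 -256.7  147. ] rot [ 0.4 -0.2  0. ] shift cm [-17.36   6.28  14.91] rows 4.7 j6 -0.33 F [2.9 0.  2.8] op 33.1
```

```bash
python3 -m handwheel '[[[0,0,0],[-4,0,0],1],[[0,0,0],[-9,0,0],1],[[0,0,0],[-14,0,0],1],[[0,0,0],[-16.6,2,3],1],[[0,0,0],[-16.6,4,8],1]]';python3 -c "
from h import *
plan(484,150,314,28.7)"
```

```text
time: 17.25
ee_pos: [485.4, -176.3, 315.7]
tool_rot: [-2.479, 1.564, -1.044]
force: [2.6, 0.9, -2.8]
opening: 33.0
t 17.25 pos [ 485.4 -176.3  315.7] rot [-36.5  -0.3   0.1] shift cm [-1.000e-02  4.550e+00  3.231e+01] rows 6.5 j6 -0.21 F [ 2.6  0.9 -2.8] op 33.0
```

```bash
python3 -m handwheel '[[[-36.5,-0.3,0],[0,3,25],1],[[-36.5,-0.3,0],[0,3,25],1],[[-36.5,-0.3,0],[0,3,25],1],[[-36.5,-0.3,0],[0,3,25],1],[[-36.5,-0.3,0],[0,3,25],1]]';python3 - <<'E'
from h import *
plan(484,150,314,28.7)
snap("wrist","w22",al=1.6)
E
```

```text
time: 17.75
ee_pos: [486.2, 77.2, 310.9]
tool_rot: [0.431, 1.565, 2.51]
force: [2.0, 0.5, -1.7]
opening: 33.3
t 17.75 pos [486.2  77.2 310.9] rot [ 0.5  0.3 -0.1] shift cm [-0.28 -3.35  6.47] rows 1.5 j6 -0.35 F [ 2.   0.5 -1.7] op 33.3
```

View pics/w22.png

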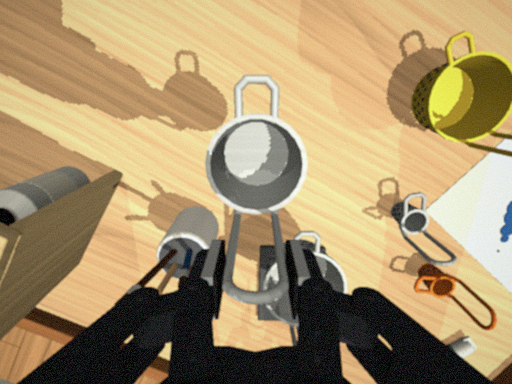

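```bash
python3 -m handwheel '[[[0.4,0.3,0],[-0.4,-2,6.5],1],[[0.4,0.3,0],[-0.4,-2,6.5],1],[[0.4,0.3,0],[-0.4,-3,6.5],1],[[0.4,0.3,0],[-0.4,-3,6.5],1]]';python3 - <<'E'
from h import *
plan(484,150,314,28.7)
d=snap("wrist","w23",al=1.6)
snap("scene","s23",(170,70,330,220),4)
u=np.array([.877,.48,0]); r=np.array([627.5,229,250])
print(proj(d,[r-119*u+[0,0,14],r]))
E
```

```text
time: 18.2
ee_pos: [482.4, 147.1, 314.6]
tool_rot: [1.661, 1.568, -2.552]
force: [-0.0, -0.7, -1.0]
opening: 33.6
t 18.2 pos [482.4 147.1 314.6] rot [-0.1 -0.  -0.2] shift cm [ 0.06 -0.28  0.18] rows 0.1 j6 -0.2 F [-0.  -0.7 -1. ] op 33.6
[[256.09470675 288.73071553]
 [256.11543288 391.27208104]]
```

View pics/w23.png

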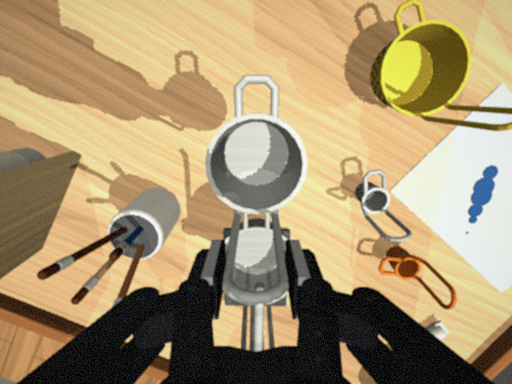

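View pics/s23.png

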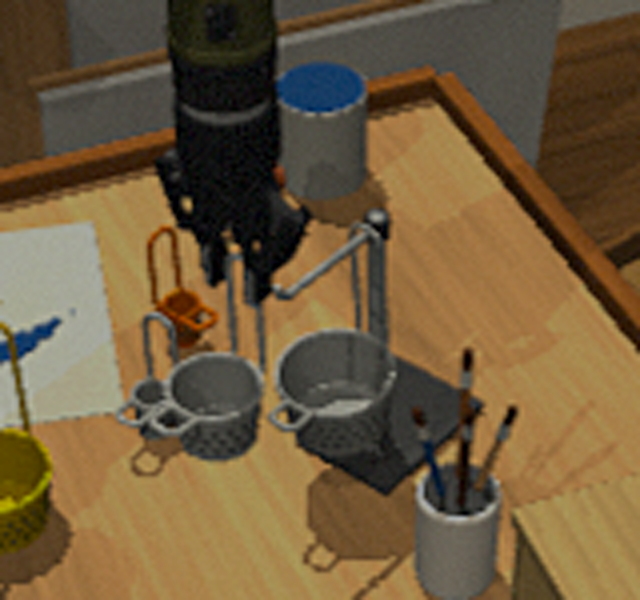

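```bash
python3 -m handwheel '[[[0,0,0],[0,-2.5,0.1],1],[[0,0,0],[0,-5,0.1],1],[[0,0,0],[0,-7,0.1],1],[[0,0,0],[0,-7,0.1],1]]';python3 - <<'E'
from h import *
plan(604.7,216.5,314,28.7)
d=snap("wrist","w24",al=1.6)
snap("scene","s24",(170,70,330,220),4)
E
```

```text
time: 18.7
ee_pos: [544.3, 180.5, 313.2]
tool_rot: [1.469, 1.567, -2.747]
force: [-0.0, -0.2, -1.9]
opening: 33.0
t 18.7 pos [544.3 180.5 313.2] rot [-0.3  0.  -0.2] shift cm [-0.11 -7.03  0.29] rows 1.4 j6 -0.18 F [-0.  -0.2 -1.9] op 33.0
```

View pics/w24.png

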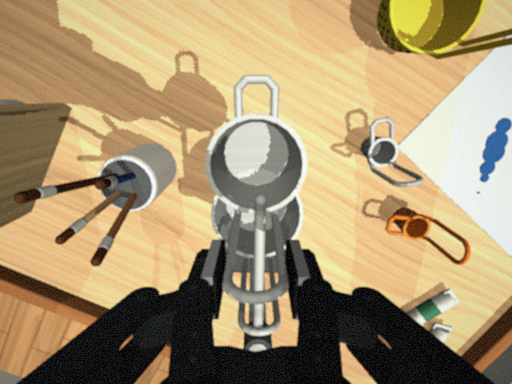

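View pics/s24.png

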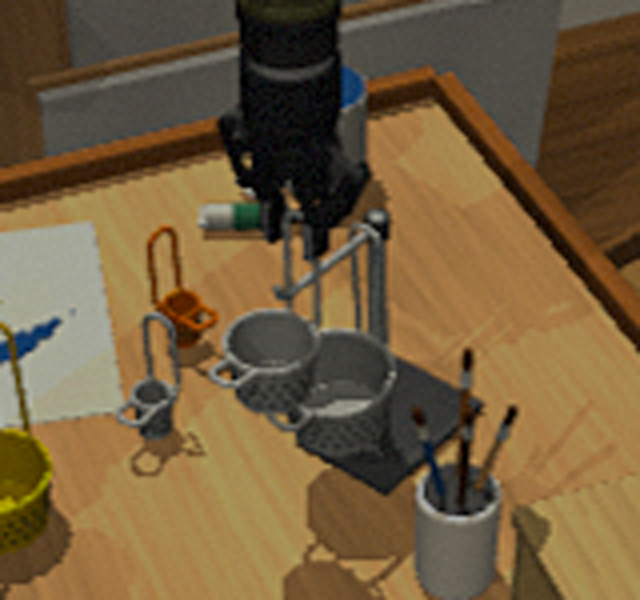

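```bash
python3 -m handwheel '[[[0,0,0],[0,-3,0.1],1],[[0,0,0],[0,-6,0.2],1],[[0,0,0],[0,-7,0.2],1],[[0,0,0],[0,-7,0.2],1]]';python3 - <<'E'
from h import *
plan(608.2,218.4,314,28.7)
d=snap("wrist","w25",al=1.6)
snap("scene","s25",(170,70,330,220),4)
E
```

```text
time: 19.2
ee_pos: [603.0, 215.7, 313.1]
tool_rot: [1.469, 1.566, -2.746]
force: [-0.2, -0.3, -1.1]
opening: 33.1
t 19.2 pos [603.  215.7 313.1] rot [-0.2  0.  -0.3] shift cm [-0.09 -0.59 -0.01] rows 0.1 j6 -0.15 F [-0.2 -0.3 -1.1] op 33.1
```

View pics/w25.png

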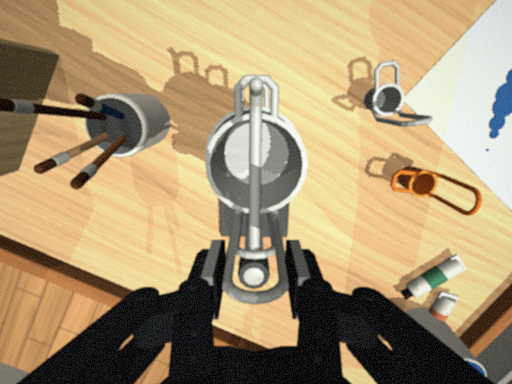

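View pics/s25.png

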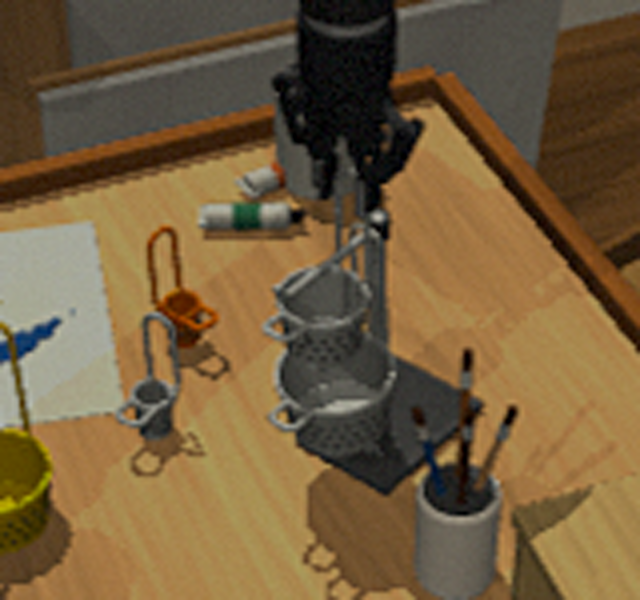

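```bash
python3 -m handwheel '[[[0,0,0],[1.5,-0.2,0],1],[[0,0,0],[3,-0.2,0],1],[[0,0,0],[4,-0.2,0],1],[[0,0,0],[4,-0.2,0],1]]';python3 - <<'E'
from h import *
plan(608.2,218.4,249,28.7)
d=snap("wrist","w26",al=1.6)
snap("scene","s26",(190,80,300,190),5.4)
E
```

```text
time: 19.7
ee_pos: [602.9, 216.2, 272.5]
tool_rot: [1.44, 1.564, -2.775]
force: [-0.0, -0.0, -0.4]
opening: 33.1
t 19.7 pos [602.9 216.2 272.5] rot [-0.2  0.1 -0.4] shift cm [ 2.34 -0.59 -0.06] rows 0.5 j6 -0.15 F [-0.  -0.  -0.4] op 33.1
```

View pics/w26.png

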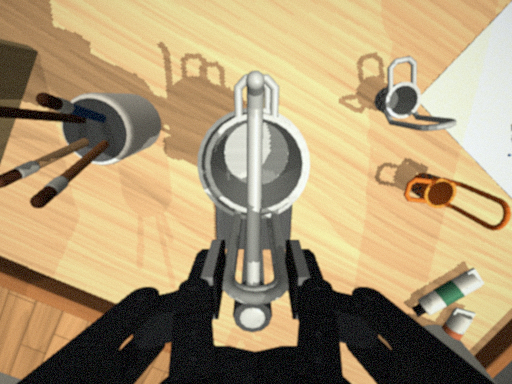

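View pics/s26.png

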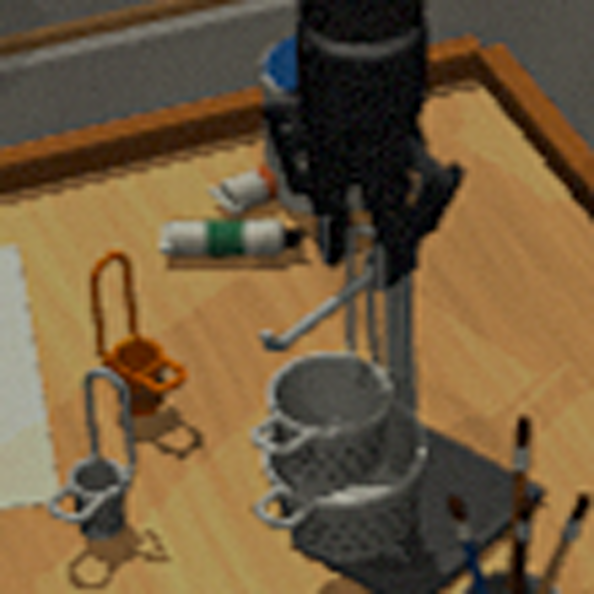

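```bash
python3 -m handwheel '[[[0,0,0],[0,-0.5,0],1],[[0,0,0],[0.3,-0.6,0],1],[[0,0,0],[1,-0.6,0],1],[[0,0,0],[1.4,-0.6,0],1],[[0,0,0],[1.4,-0.6,0],1]]';python3 - <<'E'
from h import *
plan(608.2,218.4,249,28.7)
d=snap("wrist","w27",al=1.6)
snap("scene","s27",(190,80,300,190),5.4)
E
```

```text
time: 20.3
ee_pos: [609.1, 219.7, 258.4]
tool_rot: [1.431, 1.565, -2.784]
force: [-0.4, 0.1, -1.1]
opening: 32.7
t 20.3 pos [609.1 219.7 258.4] rot [-0.2  0.  -0.3] shift cm [ 0.94  0.14 -0.08] rows 0.2 j6 -0.15 F [-0.4  0.1 -1.1] op 32.7
```

View pics/w27.png

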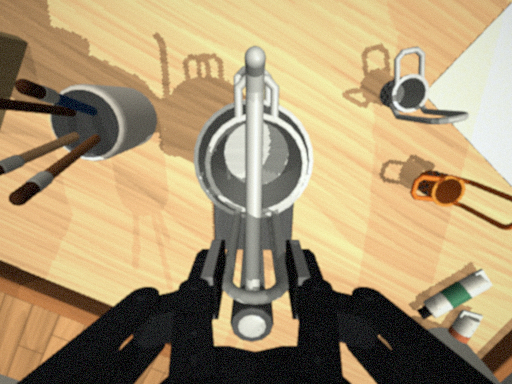

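View pics/s27.png

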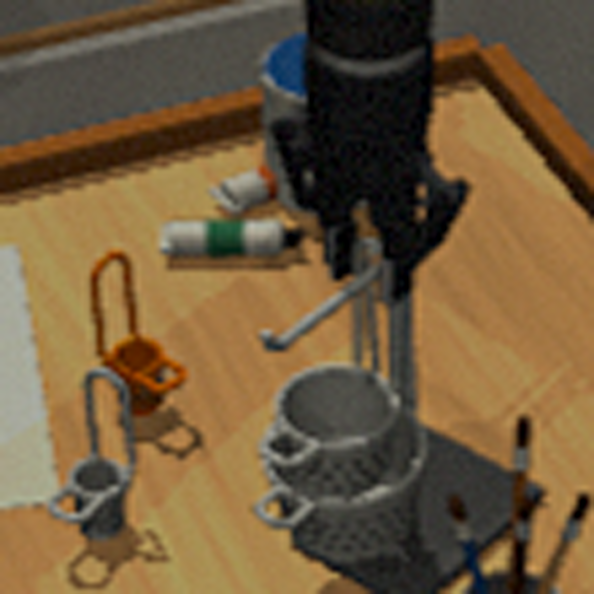

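```bash
python3 -m handwheel '[[[0,0,0],[0.5,0,0],1],[[0,0,0],[0.9,0,0],1],[[0,0,0],[0.9,0,0],1]]';python3 - <<'E'
from h import *
plan(608.2,218.4,249,28.7)
d=snap("wrist","w28",al=1.6)
E
```

```text
time: 20.7
ee_pos: [609.3, 219.8, 249.7]
tool_rot: [1.435, 1.566, -2.779]
force: [0.4, -1.2, -1.7]
opening: 33.2
t 20.7 pos [609.3 219.8 249.7] rot [-0.2  0.  -0.3] shift cm [ 0.07  0.16 -0.07] rows 0.0 j6 -0.15 F [ 0.4 -1.2 -1.7] op 33.2
```

View pics/w28.png

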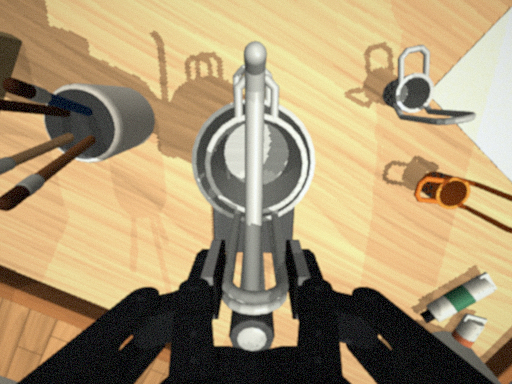

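```bash
python3 -m handwheel '[[[0,0,0],[0.2,0,0],1],[[0,0,0],[0.25,0,0],1]]';python3 -m handwheel '[[[0,0,0],[0,0,0],4.8],[[0,0,0],[0,0,0],4.8],[[0,0,0],[0,0,0],4.8]]';python3 - <<'E'
from h import *
plan(608.2,218.4,249,28.7)
d=snap("wrist","w29",al=1.6)
E
```

```text
time: 20.95
ee_pos: [609.6, 219.9, 248.0]
tool_rot: [1.433, 1.567, -2.781]
force: [0.4, 0.1, -0.9]
opening: 32.6
time: 21.25
ee_pos: [609.8, 220.0, 248.5]
tool_rot: [1.448, 1.568, -2.766]
force: [0.4, -0.2, -0.0]
opening: 48.1
t 21.25 pos [609.8 220.  248.5] rot [-0.2  0.  -0.2] shift cm [-0.05  0.22 -0.06] rows 0.0 j6 -0.15 F [ 0.4 -0.2 -0. ] op 48.1
```

View pics/w29.png

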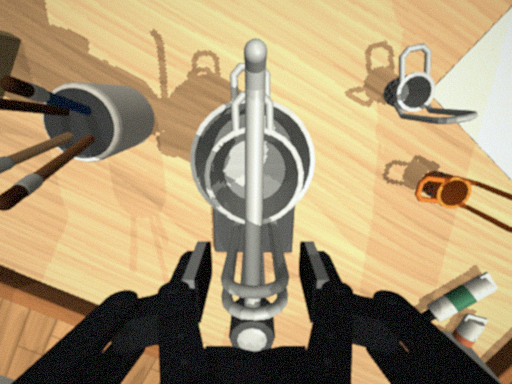

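```bash
python3 -m handwheel '[[[0,0,0],[-3,0,0],4.8],[[0,0,0],[-8,0,0],4.8],[[0,0,0],[-9,0,0],4.8],[[0,0,0],[-9,0,0],4.8]]';python3 - <<'E'
from h import *
plan(600,280,330,28.7)
d=snap("wrist","w30",al=1.6)
cv2.imwrite("pics/w30z.png",cv2.resize(cv2.imread("pics/w30.png")[50:270,190:320],None,fx=2.7,fy=2.7))
snap("scene","s30",(190,80,300,190),5.4)
u=np.array([.877,.48,0]); r=np.array([627.5,229,250])
for dd in (0,5,10,15,20,25,30): print(dd,proj(d,[r-dd*u+[0,0,7]]).round(1))
print(proj(d,[r+8*u+[0,0,12],r-119*u+[0,0,14]]))
E
```

```text
time: 21.7
ee_pos: [611.3, 220.5, 341.0]
tool_rot: [-1.784, 1.569, 0.285]
force: [0.5, -0.3, -0.3]
opening: 48.2
t 21.7 pos [611.3 220.5 341. ] rot [-0.2 -0.   0.1] shift cm [ 1.1  -1.85  5.77] rows 1.2 j6 -0.15 F [ 0.5 -0.3 -0.3] op 48.2
0 [[252.7 230.3]]
5 [[252.7 224.5]]
10 [[252.6 218.7]]
15 [[252.6 212.7]]
20 [[252.6 206.7]]
25 [[252.5 200.6]]
30 [[252.5 194.4]]
[[252.71121025 242.37574266]
 [251.59322028  65.08791421]]
```

View pics/w30z.png

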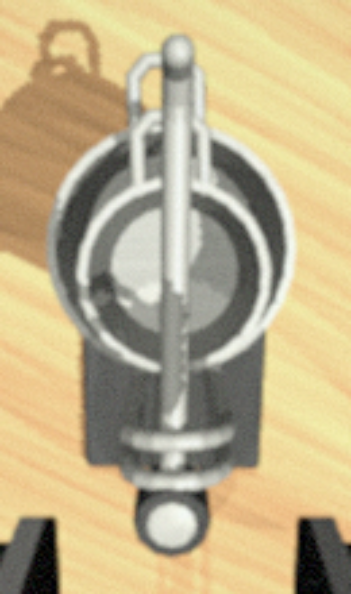

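View pics/s30.png

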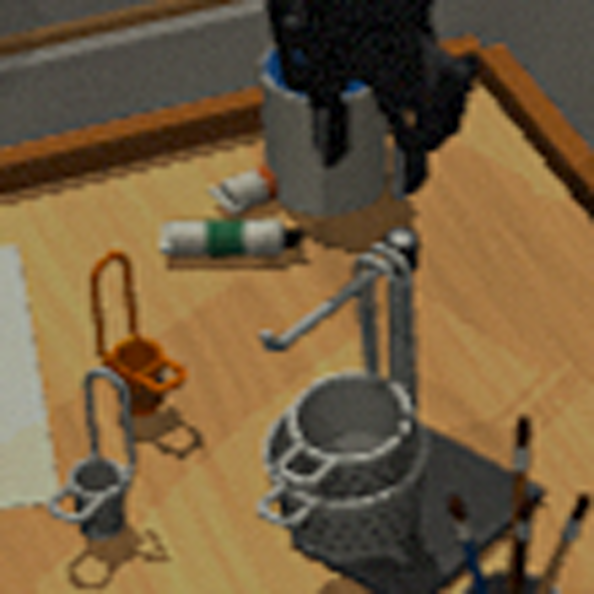

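```bash
python3 -c "
from h import *
plan(470,339,260,38)"
```

```text
t 21.8 pos [609.8 220.  337.2] rot [-9.5  0.1 -0.3] shift cm [ 7.76  6.57 17.13] rows 4.0 j6 -0.15 F [ 0.2 -0.1  0.5] op 48.2
```

View pics/w30.png

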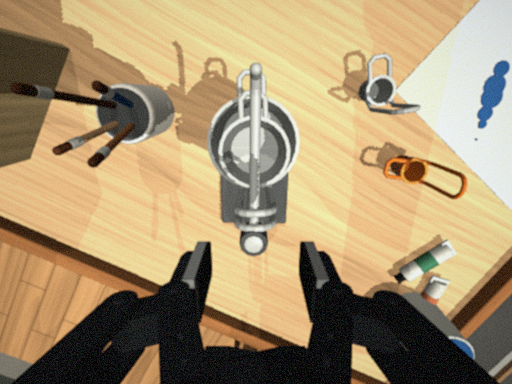

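```bash
python3 -m handwheel '[[[0,0,0],[0,6.5,17],5.2],[[0,0,0],[0,6.5,17],5.2],[[0,0,0],[0,6.5,17],5.2],[[-9,0,0],[4,6.5,17],5.2],[[-9,0,0],[7,6.5,17],5.2]]';python3 - <<'E'
from h import *
plan(470,339,260,38)
d=snap("wrist","w31",al=1.6)
h=np.array([470,340]);
for psi in (33,38,43):
    a=np.radians(psi);u=np.array([np.cos(a),np.sin(a)])
    print(psi,proj(d,[(*h,122),(*(h-22*u),46),(*(h-53*u),45)]).round(1).tolist())
E
```

```text
time: 22.3
ee_pos: [467.6, 340.1, 265.9]
tool_rot: [1.153, 1.565, -2.897]
force: [0.5, -0.8, -0.0]
opening: 51.8
t 22.3 pos [467.6 340.1 265.9] rot [-0.   0.1 -0.3] shift cm [ 0.59 -0.12 -0.24] rows 0.1 j6 -0.04 F [ 0.5 -0.8 -0. ] op 51.8
33 [[251.5, 188.1], [253.6, 151.4], [255.8, 124.7]]
38 [[251.5, 188.1], [252.0, 151.3], [251.9, 124.5]]
43 [[251.5, 188.1], [250.3, 151.4], [247.9, 124.7]]
```

View pics/w31.png

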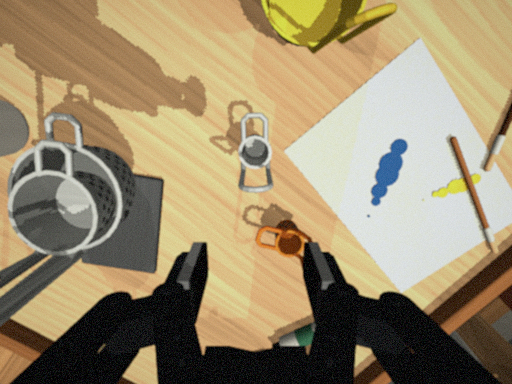

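Run:
```python
from h import *
f=lambda x,y,z: ray(SC,(x+.5)/5-.5+180,(y+.5)/5-.5+110,z)[:2]
print("orange top",f(155,87,122),"wires",f(143,130,100),f(172,130,100),"cup",f(178,182,46))
a=np.radians(38);u=np.array([np.cos(a),np.sin(a)]);v=np.array([-u[1],u[0]])
p=np.array([469,340.])
for q in (f(155,87,122),f(178,182,46)): print((q-p)@u,(q-p)@v)
```

```text
orange top [517.54855238 460.91056904] wires [499.61431634 441.94277878] [519.8876351  433.19050731] cup [521.61195433 435.74614921]
112.69676066758714 65.38935524551162
100.40600125427838 43.05784177230145
```

```bash
python3 -m handwheel '[[[0,0,0],[5,0,-0.1],5.2],[[0,0,0],[10,0.1,-0.1],5.2],[[0,0,0],[14,0.1,-0.1],5.2],[[0,0,0],[15,0.1,-0.1],5.2],[[0,0,0],[15,0.1,-0.1],5.2]]';python3 - <<'E'
from h import *
plan(467.6,338.5,111,38)
d=snap("wrist","w32",al=1.6)
E
```

```text
time: 22.85
ee_pos: [469.4, 335.3, 116.7]
tool_rot: [1.43, 1.562, -2.628]
force: [0.9, -0.0, 0.5]
opening: 51.9
t 22.85 pos [469.4 335.3 116.7] rot [-0.5  0.1 -0.5] shift cm [ 0.57 -0.06  0.37] rows 0.1 j6 -0.03 F [ 0.9 -0.   0.5] op 51.9
```

View pics/w32.png

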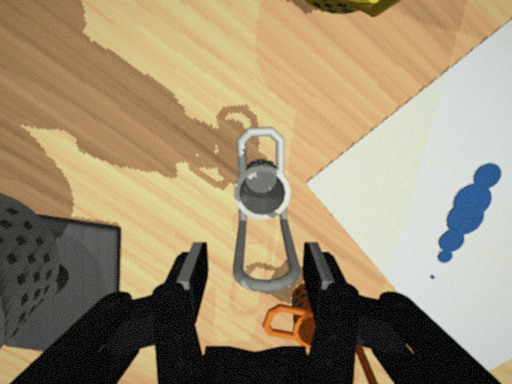

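```bash
python3 -m handwheel '[[[-0.5,0,0],[0.5,0,0.5],5.2],[[-0.5,0,0],[0.5,0,0.5],5.2],[[-0.5,0,0],[0.5,0,0.5],1],[[-0.5,0,0],[0.5,0,0.5],1],[[-0.5,0,0],[0.5,0,0.5],1]]';python3 -m handwheel '[[[0,0,0],[0,0,0],1],[[0,0,0],[0,0,0],1]]';python3 - <<'E'
from h import *
plan(467.6,338.5,320,38)
d=snap("wrist","w33",al=1.6)
E
```

```text
time: 23.4
ee_pos: [468.7, 341.5, 115.1]
tool_rot: [0.353, 1.57, 2.587]
force: [1.1, 1.4, 6.8]
opening: 32.7
time: 23.6
ee_pos: [468.7, 341.5, 115.1]
tool_rot: [0.285, 1.569, 2.52]
force: [0.1, 0.4, 5.4]
opening: 33.0
t 23.6 pos [468.7 341.5 115.1] rot [ 0.   0.1 -0. ] shift cm [-20.49   0.28  -0.14] rows 4.1 j6 -0.03 F [0.1 0.4 5.4] op 33.0
```

View pics/w33.png

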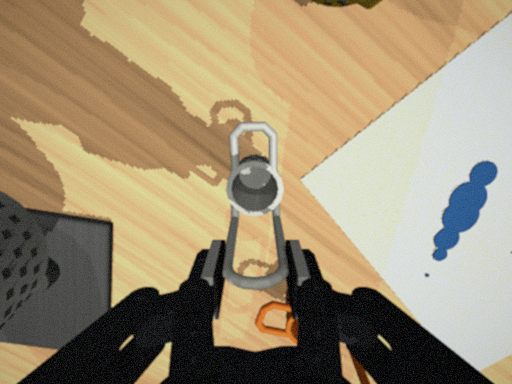

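```bash
python3 -m handwheel '[[[0,0,0],[-4,0,0],1],[[0,0,0],[-9,0,0],1],[[0,0,0],[-14,0,0],1],[[0,0,0],[-18.5,0,0],1],[[0,0,0],[-18.5,0,0],1]]';python3 - <<'E'
from h import *
plan(480,148,300,28.7)
E
```

```text
time: 24.15
ee_pos: [470.8, 342.6, 306.0]
tool_rot: [-1.485, 1.563, 0.75]
force: [-0.2, 0.1, -1.1]
opening: 32.6
t 24.15 pos [470.8 342.6 306. ] rot [9.3 0.1 0.4] shift cm [  0.5   11.27 -15.89] rows 3.9 j6 -0.04 F [-0.2  0.1 -1.1] op 32.6
```

```bash
python3 -m handwheel '[[[9.3,0,0],[0,11.3,-15.9],1],[[9.3,0,0],[0,11.3,-15.9],1],[[9.3,0,0],[0,11.3,-15.9],1],[[9.3,0,0],[0,11.3,-15.9],1],[[9.3,0,0],[0,11.3,-15.9],1]]';python3 - <<'E'
from h import *
plan(482,149,300,28.7)
d=snap("wrist","w34",al=1.6)
snap("scene","s34",(170,70,330,220),4)
E
```

```text
time: 24.65
ee_pos: [476.7, 141.3, 298.3]
tool_rot: [1.779, 1.565, -2.437]
force: [0.1, 1.5, -0.9]
opening: 32.8
t 24.65 pos [476.7 141.3 298.3] rot [-0.3 -0.1 -0.3] shift cm [-0.17 -0.83  0.43] rows 0.2 j6 -0.21 F [ 0.1  1.5 -0.9] op 32.8
```

View pics/w34.png

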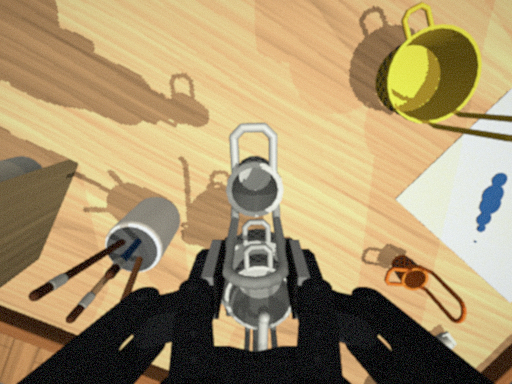

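View pics/s34.png

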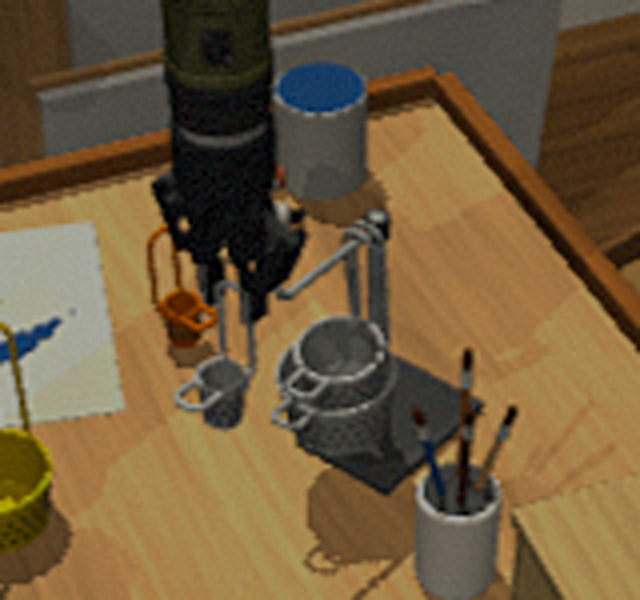

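```bash
python3 -m handwheel '[[[0,0,0],[-0.3,0,0.4],1],[[0,0,0],[-0.3,-1,0.4],1],[[0,0,0],[-0.3,-4,0.4],1],[[0,0,0],[-0.3,-7,0.4],1],[[0,0,0],[-0.3,-7,0.4],1]]';python3 - <<'E'
from h import *
plan(599.2,213.5,302,28.7)
d=snap("wrist","w35",al=1.6)
snap("scene","s35",(170,70,330,220),4)
E
```

```text
time: 25.25
ee_pos: [539.6, 186.5, 300.3]
tool_rot: [1.308, 1.568, -2.9]
force: [0.9, -0.5, -2.1]
opening: 32.9
t 25.25 pos [539.6 186.5 300.3] rot [ 0.2  0.  -0.2] shift cm [-0.19 -6.53 -0.52] rows 1.3 j6 -0.17 F [ 0.9 -0.5 -2.1] op 32.9
```

View pics/w35.png

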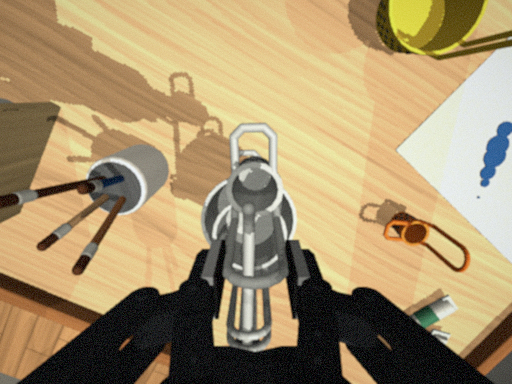

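View pics/s35.png

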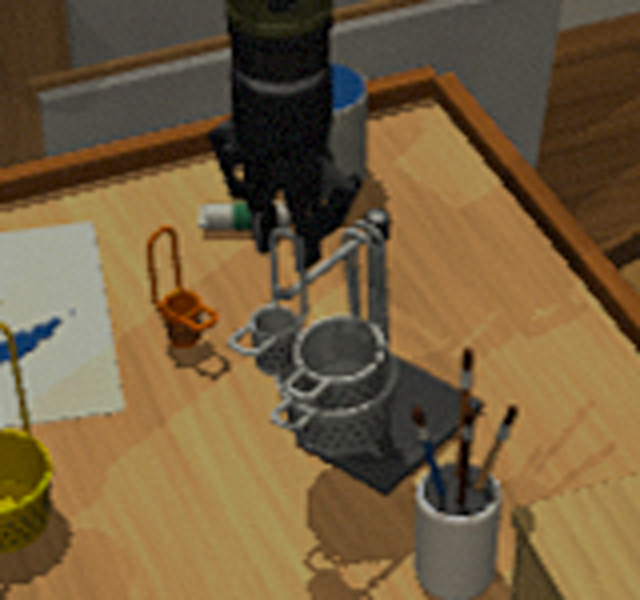

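```bash
python3 -m handwheel '[[[0,0,0],[0,-1,-0.4],1],[[0,0,0],[0,-4,-0.4],1],[[0,0,0],[0,-6.2,-0.45],1],[[0,0,0],[0,-6.2,-0.45],1],[[0,0,0],[0,-6.2,-0.45],1]]';python3 - <<'E'
from h import *
plan(599.2,213.5,302,28.7)
d=snap("wrist","w36",al=1.6)
snap("scene","s36",(190,80,300,190),5.4)
E
```

```text
time: 25.85
ee_pos: [593.2, 209.1, 300.9]
tool_rot: [1.45, 1.566, -2.76]
force: [0.6, -0.1, -0.6]
opening: 32.8
t 25.85 pos [593.2 209.1 300.9] rot [ 0.   0.  -0.3] shift cm [-0.11 -0.74  0.1 ] rows 0.2 j6 -0.16 F [ 0.6 -0.1 -0.6] op 32.8
```

View pics/w36.png

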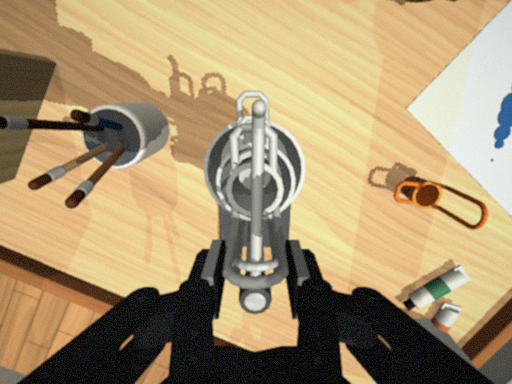

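View pics/s36.png

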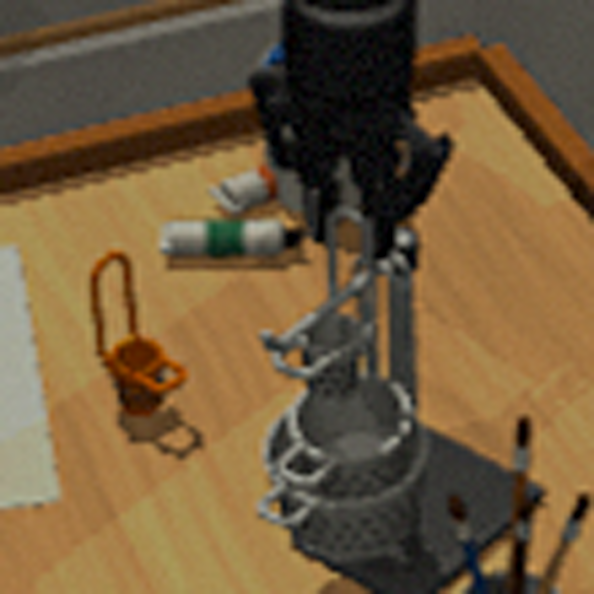

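```bash
python3 -m handwheel '[[[0,0,0],[0,-0.6,0.1],1],[[0,0,0],[1,-0.7,0.1],1],[[0,0,0],[2.5,-0.7,0.1],1],[[0,0,0],[3.3,-0.7,0.1],1],[[0,0,0],[3.3,-0.7,0.1],1]]';python3 - <<'E'
from h import *
plan(599.2,213.5,250,28.7)
d=snap("wrist","w37",al=1.6)
snap("scene","s37",(190,80,300,190),5.4)
E
```

```text
time: 26.45
ee_pos: [597.7, 212.8, 266.3]
tool_rot: [1.427, 1.564, -2.784]
force: [-0.0, -0.3, -1.4]
opening: 33.0
t 26.45 pos [597.7 212.8 266.3] rot [ 0.   0.1 -0.4] shift cm [ 1.63 -0.17 -0.01] rows 0.3 j6 -0.16 F [-0.  -0.3 -1.4] op 33.0
```

View pics/w37.png

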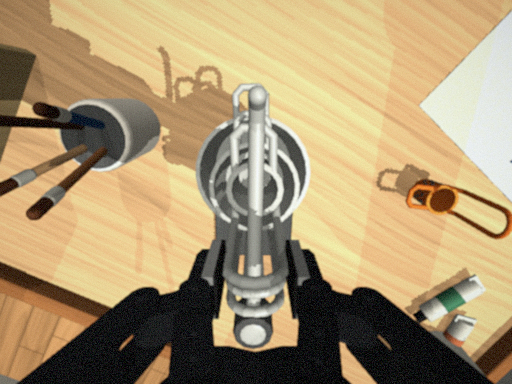

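View pics/s37.png

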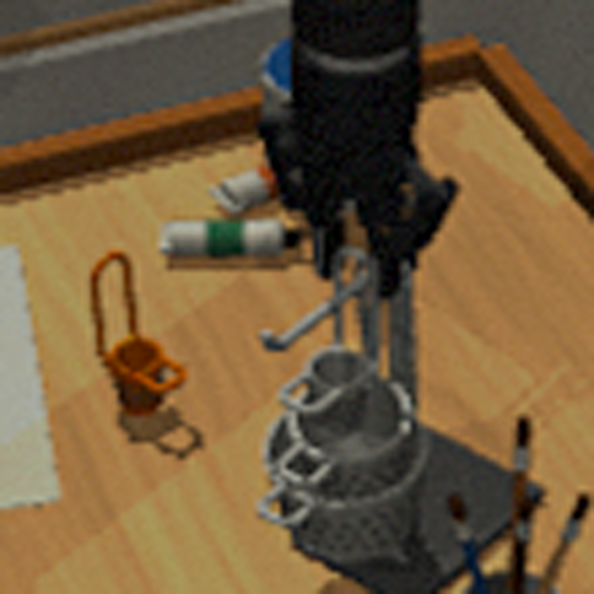

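Small cup is inside the mid cup's outline (wrist ~(252,185)). Lower the rest.

```bash
python3 -m handwheel '[[[0,0,0],[0.6,0,0],1],[[0,0,0],[1.2,0,0],1],[[0,0,0],[1.5,0,0],1],[[0,0,0],[1.5,0,0],1]]';python3 - <<'E'
from h import *
plan(599.2,213.5,250,28.7)
d=snap("wrist","w38",al=1.6)
snap("scene","s38",(190,80,300,190),5.4)
E
```

```text
time: 26.95
ee_pos: [598.4, 213.1, 252.4]
tool_rot: [1.426, 1.566, -2.785]
force: [0.1, -0.2, -1.2]
opening: 32.9
t 26.95 pos [598.4 213.1 252.4] rot [ 0.   0.  -0.3] shift cm [ 0.24 -0.09 -0.  ] rows 0.1 j6 -0.16 F [ 0.1 -0.2 -1.2] op 32.9
```

View pics/w38.png

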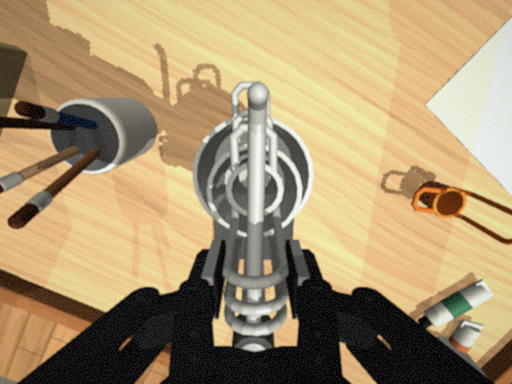

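View pics/s38.png

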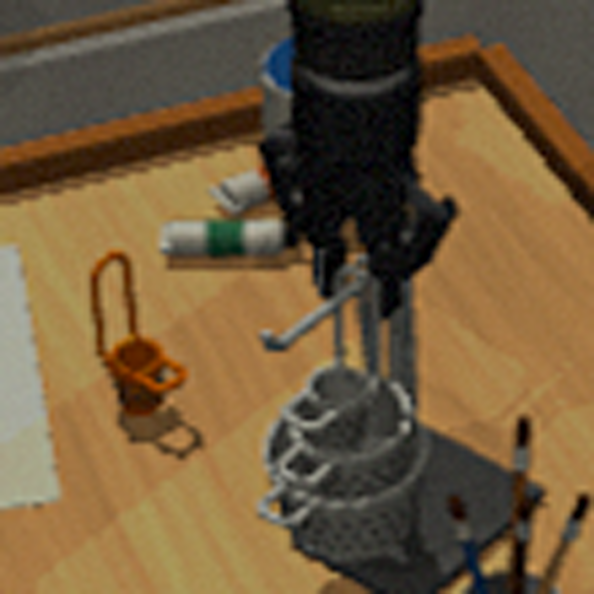

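```bash
python3 -m handwheel '[[[0,0,0],[0.2,0,0],1],[[0,0,0],[0.3,0,0],1],[[0,0,0],[0.3,0,0],1]]';python3 -m handwheel '[[[0,0,0],[0,0,0],4.8],[[0,0,0],[0,0,0],4.8],[[0,0,0],[0,0,0],4.8]]';python3 - <<'E'
from h import *
plan(599.2,213.5,250,28.7)
d=snap("wrist","w39",al=1.6)
snap("scene","s39",(190,80,300,190),5.4)
E
```

```text
time: 27.35
ee_pos: [598.8, 213.3, 250.3]
tool_rot: [1.427, 1.567, -2.784]
force: [0.6, 0.6, 0.5]
opening: 32.6
time: 27.65
ee_pos: [598.8, 213.2, 250.2]
tool_rot: [1.44, 1.567, -2.771]
force: [0.1, 0.6, -0.1]
opening: 48.4
t 27.65 pos [598.8 213.2 250.2] rot [ 0.   0.  -0.2] shift cm [ 0.02 -0.05  0.01] rows 0.0 j6 -0.16 F [ 0.1  0.6 -0.1] op 48.4
```

View pics/w39.png

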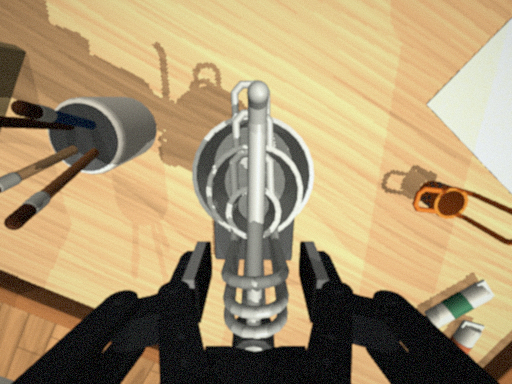

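View pics/s39.png

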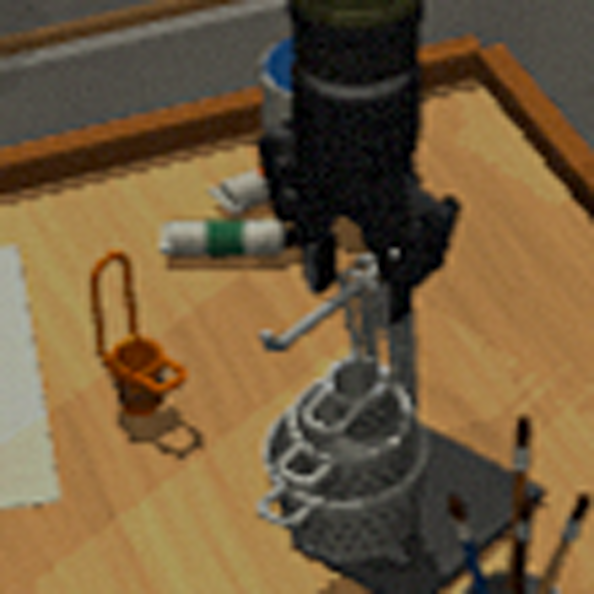

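```bash
python3 -m handwheel '[[[0,0,0],[-2,0,0],4.8],[[0,0,0],[-6,0,0],4.8],[[0,0,0],[-11,0,0],4.8],[[0,0,0],[-11,0,0],4.8]]'
python3 - <<'E'
from h import *
d=snap("wrist","w40",al=1.6)
E
python3 -m handwheel '[[[0,0,0],[-4,8,0],4.8],[[0,0,0],[-4,8,0],4.8],[[0,0,0],[-4,15,0],4.8],[[0,0,0],[-4,15,0],4.8],[[0,0,0],[-4,15,0],4.8]]'; python3 -m handwheel '[[[0,0,0],[0,0,0],4.8],[[0,0,0],[0,0,0],4.8],[[0,0,0],[0,0,0],4.8],[[0,0,0],[0,0,0],4.8],[[0,0,0],[0,0,0],4.8]]'
python3 - <<'E'
from h import *
d=snap("wrist","w41",al=1.6)
u=np.array([.877,.48,0]); r=np.array([627.5,229,250])
for dd in (0,5,10,20,30,40,50): print(dd,proj(d,[r-dd*u+[0,0,7]]).round(1))
d=snap("scene","s41",(190,80,300,190),5.4)
d=snap("top","t41",(145,120,305,245),5,1.6)
plan(500,150,400,28.7)
E
```

```text
time: 28.15
ee_pos: [601.3, 214.1, 367.9]
tool_rot: [-1.743, 1.564, 0.329]
force: [1.3, -0.2, 1.4]
opening: 48.0
time: 28.7
ee_pos: [465.3, 140.1, 400.9]
tool_rot: [1.462, 1.566, -2.75]
force: [-0.4, 0.6, -0.4]
opening: 48.4
time: 29.2
ee_pos: [468.1, 141.5, 400.3]
tool_rot: [1.422, 1.566, -2.788]
force: [0.1, -0.8, -0.4]
opening: 48.2
0 [[253.6 335.9]]
5 [[253.6 332.5]]
10 [[253.6 329.1]]
20 [[253.6 322.1]]
30 [[253.6 314.9]]
40 [[253.6 307.7]]
50 [[253.6 300.2]]
t 29.35 pos [467.9 141.4 400.6] rot [ 0.   0.  -0.2] shift cm [ 0.04 -3.23 -0.79] rows 0.7 j6 -0.21 F [-0.3  0.2 -0.4] op 48.2
```

View pics/w40.png

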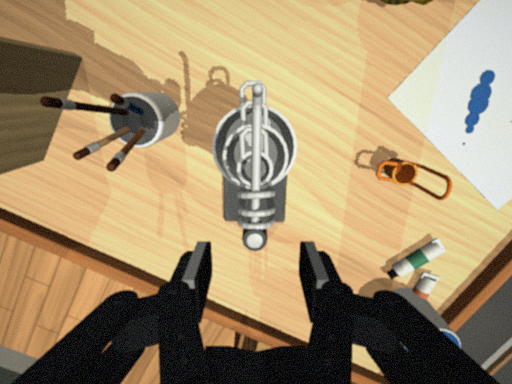

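View pics/w41.png

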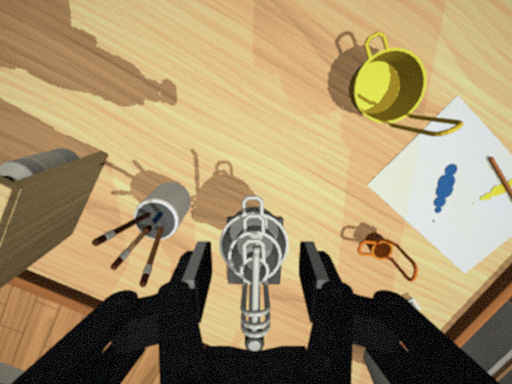

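View pics/s41.png

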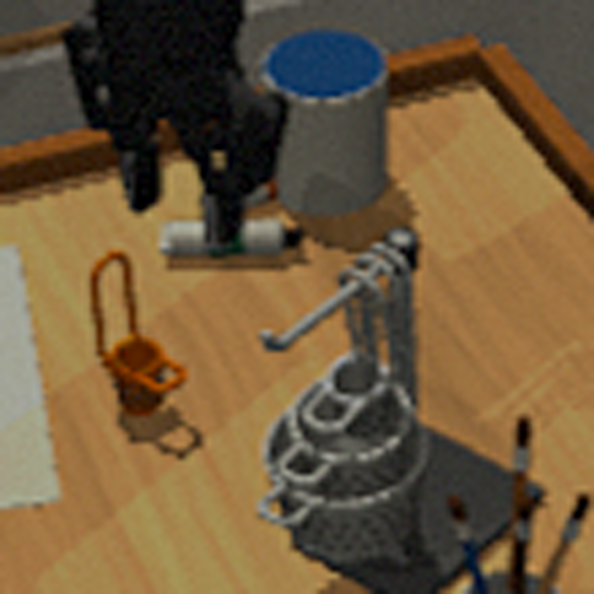

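View pics/t41.png

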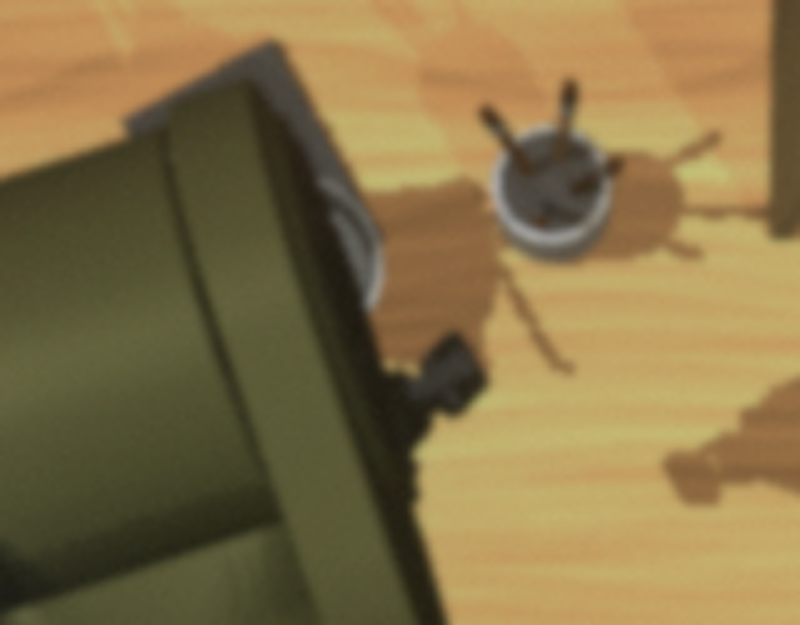

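```bash
python3 -m handwheel '[[[0,0,0],[0,0,0],4.8],[[0,0,0],[0,0,0],4.8],[[0,0,0],[0,0,0],4.8],[[0,0,0],[0,0,0],4.8],[[0,0,0],[0,0,0],4.8]]'; python3 -m handwheel '[[[0,0,0],[0,0,0],4.8],[[0,0,0],[0,0,0],4.8],[[0,0,0],[0,0,0],4.8],[[0,0,0],[0,0,0],4.8],[[0,0,0],[0,0,0],4.8]]' >/dev/null
python3 - <<'E'
from h import *
snap("scene","s42",(190,80,300,190),5.4)
a=cv2.imread("pics/s41.png").astype(float)[230:560,250:430];b=cv2.imread("pics/s42.png").astype(float)[230:560,250:430]
print(abs(a-b).mean(), abs(cv2.blur(a,(15,15))-cv2.blur(b,(15,15))).max())
f=snap("scene","s43")["frame"]
s0=cv2.imread("pics/scene1.png")
for n,(x0,y0,x1,y1) in dict(gesso=(270,315,310,362),tin=(308,228,330,262),brush=(268,155,302,222)).items():
    print(n,abs(cv2.blur(f[y0:y1,x0:x1],(3,3)).astype(float)-cv2.blur(s0[y0:y1,x0:x1],(3,3))).mean())
E
```

```text
time: 29.85
ee_pos: [467.7, 141.3, 400.8]
tool_rot: [1.435, 1.567, -2.776]
force: [0.1, 0.9, -0.2]
opening: 48.1
2.025662177328844 7.24444444444444
gesso 17.874468085106383
tin 2.338680926916221
brush 5.246853965466784
```

View pics/s43.png

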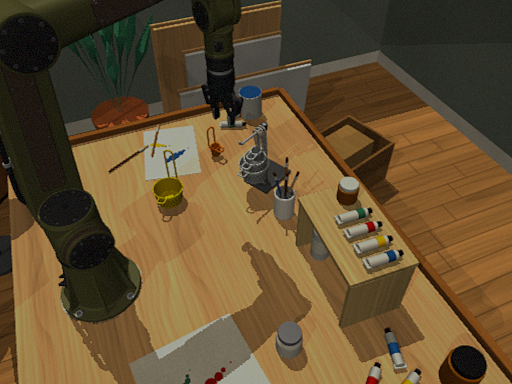

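```bash
python3 -c "
from rig import manip
print(manip.sign_off())"
```

```text
the job is handed in; nothing more can be done
None
```

The three baskets are hanging nested on the hook in the order asked, and I handed the job in at about 30.5 s of robot time. The hand-in reports no verdict.

- **Large basket:** I gripped it by its handle, hooked it and pushed it back. It slid forward to about 15 mm from the upright when first released, so I pushed it back again with the fingers. It was last measured at roughly 5–8 mm from the upright.
- **Middle basket:** I drew it out from under the shelf by its lug, gripped it again by the handle and lowered it into the large cup.
- **Small basket:** I lowered it into the middle cup and let go.

**Last checks:** the wrist and scene pictures show all three handles on the rod and the cups nested, with the gripper well clear. Two scene pictures about a second apart show no visible movement of the baskets. The baskets lean back slightly, which is how they rest against each other and the upright.

**One check that disagreed:** I compared the jars and the tin with the earlier picture. The tin and the brush jar matched closely. The white jar's patch differed more (about 18 grey levels); its position in the picture is unchanged, so I put that down to the arm's moving shadow.

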